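# Nest the display feet and lock them with the keeper rod

## Task

Pack the metal display feet away: first take every pebble out of the wooden tray and put it in the wicker basket just left of the tray. Then nest all the feet in the tray, alternately flipped so that their legs interlock, each back plate standing in its own pocket against the side wall, pocket after pocket from the right-hand (rod entry) end with none left out (the first one on the robot's side); finally thread the keeper rod from the right-hand end through the end block, all the legs and the far end block until its handle is up against the block. Leave the jars, brushes and stones on the bench alone.

Things in the scene. Friction and masses are not known exactly. Their poses are not given: they have to be found in the camera images.
- foot0: Aluminium display foot (4 or 5 present), standing, turned any way. Upright back plate 38 wide, 8 thick, 66 tall at x -26 to -18 mm; from it two level legs, 5 thick, 30 tall, at y = +-16.5, run to x = +26, each with a 16 mm square hole at x = +8, 15 mm up. Origin: middle of the 52 x 38 footprint, underside; z up. 0.1 to 0.16 kg. Grip the back plate above the legs.
- foot1: Display foot, the same as foot0; may be absent.
- foot2: Display foot, the same as foot0; may be absent.
- foot3: Display foot, the same as foot0; may be absent.
- foot4: Display foot, the same as foot0; may be absent.
- tray: Wooden tray fixed to the bench, 88 (x, away from the robot) x 170 mm (y, to the robot's left). Origin: middle of the underside. Floor 6 mm up; side walls 15 mm tall, inner faces x = +-36. Fins 3 thick, rising to 18 mm over the bench, 8 mm out from the walls, part off 43 mm pockets for the back plates: three on the -x wall, two half a step along on the +x wall. End blocks: see entry.
- slot0 (a point): Pocket 1 from the entry end: where the middle of a seated back plate's underside stands on the tray floor (tray x = -30, y = -46 mm, 6 mm up; play 2 mm to the wall, 2.5 mm to the fins). The foot's legs then point to tray +x; its origin is 22 mm from here that way.
- slot1 (a point): Pocket 2 from the entry end: where the middle of a seated back plate's underside stands on the tray floor (tray x = 30, y = -23 mm, 6 mm up; play 2 mm to the wall, 2.5 mm to the fins). The foot's legs then point to tray -x; its origin is 22 mm from here that way.
- slot2 (a point): Pocket 3 from the entry end: where the middle of a seated back plate's underside stands on the tray floor (tray x = -30, y = 0 mm, 6 mm up; play 2 mm to the wall, 2.5 mm to the fins). The foot's legs then point to tray +x; its origin is 22 mm from here that way.
- slot3 (a point): Pocket 4 from the entry end: where the middle of a seated back plate's underside stands on the tray floor (tray x = 30, y = 23 mm, 6 mm up; play 2 mm to the wall, 2.5 mm to the fins). The foot's legs then point to tray -x; its origin is 22 mm from here that way.
- slot4 (a point): Pocket 5 from the entry end: where the middle of a seated back plate's underside stands on the tray floor (tray x = -30, y = 46 mm, 6 mm up; play 2 mm to the wall, 2.5 mm to the fins). The foot's legs then point to tray +x; its origin is 22 mm from here that way.
- entry (a point): Centre of the 18 mm square rod hole, on the outer face of the end block at the tray's -y end (robot's right); the rod goes in here along tray +y. Both end blocks are 10 thick (|y| 75 to 85 mm), 36 tall, pierced at x = 0, 21 mm above the bench (17 mm square at +y), in line with the seated feet's leg holes.
- rod: Keeper rod: steel shaft 10 mm thick, 185 long, last 10 mm tapered to 3.6 mm, on a square steel handle 60 x 20 x 20. Origin: handle centre; x along the rod (handle -30 to +30, tip +215 mm). 0.15 kg, balanced 10 mm ahead of the origin. Starts lying level on its handle, axis 10 mm up. Home: shoulder against the entry block, origin at tray x = 0, y = -115 mm, tip 15 mm out of the far block.
- pebble0: Round grey pebble, 30 mm in diameter, 22 mm tall, lying in the tray; origin in the middle of its underside. One or two such pebbles are present.
- pebble1: Pebble, the same as pebble0; may be absent.
- basket: Shallow round wicker basket fixed to the bench left of the tray, 42 mm tall, 156 mm across the rim, flat floor 6 mm up, about 114 mm across. Origin: middle of the underside.
- paint_jar: Small glass paint jar, 48 mm wide, 55 mm tall. Not part of the job: leave it alone.
- varnish_jar: Amber varnish jar, 56 mm wide, 60 mm tall. Not part of the job: leave it alone.
- plaque: Large flat grey stone, 110 mm across, 30 mm tall. Not part of the job: leave it alone.
- flat_stone: Flat grey stone, 52 mm across, 16 mm tall, among the feet. Not part of the job: leave it alone.
- brush_pot: Grey pot with brushes, 70 mm wide, 90 mm tall, brushes up to about 245 mm. Not part of the job: leave it alone.
- brush: Paint brush lying on the bench. Not part of the job: leave it alone.
Things that resemble listed ones, but are neither listed nor needed, are in the scene too. Leave any green look-alike of the foot4 alone.

How it is judged (in metres and radians):
On the way, in this order (a step that is already met when the one before it is completed fails the run):
1. every pebble is in the basket (horizontal distance between each of pebble0, pebble1 and basket below 0.065 m and height (world z) of each of pebble0, pebble1 below 0.05 m), for 0.2 s.
2. every foot present stands in a pocket (((x of slot0 in the frame of foot0 between -0.028 and -0.016 m and y of slot0 in the frame of foot0 between -0.006 and 0.006 m and z of slot0 in the frame of foot0 between -0.005 and 0.005 m) or (x of slot1 in the frame of foot0 between -0.028 and -0.016 m and y of slot1 in the frame of foot0 between -0.006 and 0.006 m and z of slot1 in the frame of foot0 between -0.005 and 0.005 m) or (x of slot2 in the frame of foot0 between -0.028 and -0.016 m and y of slot2 in the frame of foot0 between -0.006 and 0.006 m and z of slot2 in the frame of foot0 between -0.005 and 0.005 m) or (x of slot3 in the frame of foot0 between -0.028 and -0.016 m and y of slot3 in the frame of foot0 between -0.006 and 0.006 m and z of slot3 in the frame of foot0 between -0.005 and 0.005 m) or (x of slot4 in the frame of foot0 between -0.028 and -0.016 m and y of slot4 in the frame of foot0 between -0.006 and 0.006 m and z of slot4 in the frame of foot0 between -0.005 and 0.005 m)) and ((x of slot0 in the frame of foot1 between -0.028 and -0.016 m and y of slot0 in the frame of foot1 between -0.006 and 0.006 m and z of slot0 in the frame of foot1 between -0.005 and 0.005 m) or (x of slot1 in the frame of foot1 between -0.028 and -0.016 m and y of slot1 in the frame of foot1 between -0.006 and 0.006 m and z of slot1 in the frame of foot1 between -0.005 and 0.005 m) or (x of slot2 in the frame of foot1 between -0.028 and -0.016 m and y of slot2 in the frame of foot1 between -0.006 and 0.006 m and z of slot2 in the frame of foot1 between -0.005 and 0.005 m) or (x of slot3 in the frame of foot1 between -0.028 and -0.016 m and y of slot3 in the frame of foot1 between -0.006 and 0.006 m and z of slot3 in the frame of foot1 between -0.005 and 0.005 m) or (x of slot4 in the frame of foot1 between -0.028 and -0.016 m and y of slot4 in the frame of foot1 between -0.006 and 0.006 m and z of slot4 in the frame of foot1 between -0.005 and 0.005 m)) and ((x of slot0 in the frame of foot2 between -0.028 and -0.016 m and y of slot0 in the frame of foot2 between -0.006 and 0.006 m and z of slot0 in the frame of foot2 between -0.005 and 0.005 m) or (x of slot1 in the frame of foot2 between -0.028 and -0.016 m and y of slot1 in the frame of foot2 between -0.006 and 0.006 m and z of slot1 in the frame of foot2 between -0.005 and 0.005 m) or (x of slot2 in the frame of foot2 between -0.028 and -0.016 m and y of slot2 in the frame of foot2 between -0.006 and 0.006 m and z of slot2 in the frame of foot2 between -0.005 and 0.005 m) or (x of slot3 in the frame of foot2 between -0.028 and -0.016 m and y of slot3 in the frame of foot2 between -0.006 and 0.006 m and z of slot3 in the frame of foot2 between -0.005 and 0.005 m) or (x of slot4 in the frame of foot2 between -0.028 and -0.016 m and y of slot4 in the frame of foot2 between -0.006 and 0.006 m and z of slot4 in the frame of foot2 between -0.005 and 0.005 m)) and ((x of slot0 in the frame of foot3 between -0.028 and -0.016 m and y of slot0 in the frame of foot3 between -0.006 and 0.006 m and z of slot0 in the frame of foot3 between -0.005 and 0.005 m) or (x of slot1 in the frame of foot3 between -0.028 and -0.016 m and y of slot1 in the frame of foot3 between -0.006 and 0.006 m and z of slot1 in the frame of foot3 between -0.005 and 0.005 m) or (x of slot2 in the frame of foot3 between -0.028 and -0.016 m and y of slot2 in the frame of foot3 between -0.006 and 0.006 m and z of slot2 in the frame of foot3 between -0.005 and 0.005 m) or (x of slot3 in the frame of foot3 between -0.028 and -0.016 m and y of slot3 in the frame of foot3 between -0.006 and 0.006 m and z of slot3 in the frame of foot3 between -0.005 and 0.005 m) or (x of slot4 in the frame of foot3 between -0.028 and -0.016 m and y of slot4 in the frame of foot3 between -0.006 and 0.006 m and z of slot4 in the frame of foot3 between -0.005 and 0.005 m)) and ((x of slot0 in the frame of foot4 between -0.028 and -0.016 m and y of slot0 in the frame of foot4 between -0.006 and 0.006 m and z of slot0 in the frame of foot4 between -0.005 and 0.005 m) or (x of slot1 in the frame of foot4 between -0.028 and -0.016 m and y of slot1 in the frame of foot4 between -0.006 and 0.006 m and z of slot1 in the frame of foot4 between -0.005 and 0.005 m) or (x of slot2 in the frame of foot4 between -0.028 and -0.016 m and y of slot2 in the frame of foot4 between -0.006 and 0.006 m and z of slot2 in the frame of foot4 between -0.005 and 0.005 m) or (x of slot3 in the frame of foot4 between -0.028 and -0.016 m and y of slot3 in the frame of foot4 between -0.006 and 0.006 m and z of slot3 in the frame of foot4 between -0.005 and 0.005 m) or (x of slot4 in the frame of foot4 between -0.028 and -0.016 m and y of slot4 in the frame of foot4 between -0.006 and 0.006 m and z of slot4 in the frame of foot4 between -0.005 and 0.005 m))), for 0.2 s.
3. the rod is threaded home (y of rod in the frame of tray between -0.128 and -0.11 m and x of rod in the frame of tray between -0.008 and 0.008 m and z of rod in the frame of tray between 0.012 and 0.03 m and angle between the x axis of rod and the y axis of tray, either way round below 0.1 rad), for 0.2 s.
At the end, for the whole second after the job is handed in: Every foot upright and square (0.12, 0.15 rad) in a pocket, back plate within 6 mm of its slot point; pockets filled from slot0 without gaps; rod home (handle 110-128 mm from tray middle, 8 mm sideways, 9 mm in height, 0.1 rad); pebbles in the basket (65 mm of its middle, below 50 mm); all at rest (all of step 1 and all of step 2 and all of step 3 and angle between each of foot0, foot1, foot2, foot3, foot4's own z axis and vertical below 0.12 rad and angle between the x axis of each of foot0, foot1, foot2, foot3, foot4 and the x axis of tray, either way round below 0.15 rad and ((x of slot0 in the frame of foot0 between -0.028 and -0.016 m and y of slot0 in the frame of foot0 between -0.006 and 0.006 m and z of slot0 in the frame of foot0 between -0.005 and 0.005 m) or (x of slot0 in the frame of foot1 between -0.028 and -0.016 m and y of slot0 in the frame of foot1 between -0.006 and 0.006 m and z of slot0 in the frame of foot1 between -0.005 and 0.005 m) or (x of slot0 in the frame of foot2 between -0.028 and -0.016 m and y of slot0 in the frame of foot2 between -0.006 and 0.006 m and z of slot0 in the frame of foot2 between -0.005 and 0.005 m) or (x of slot0 in the frame of foot3 between -0.028 and -0.016 m and y of slot0 in the frame of foot3 between -0.006 and 0.006 m and z of slot0 in the frame of foot3 between -0.005 and 0.005 m) or (x of slot0 in the frame of foot4 between -0.028 and -0.016 m and y of slot0 in the frame of foot4 between -0.006 and 0.006 m and z of slot0 in the frame of foot4 between -0.005 and 0.005 m)) and ((x of slot1 in the frame of foot0 between -0.028 and -0.016 m and y of slot1 in the frame of foot0 between -0.006 and 0.006 m and z of slot1 in the frame of foot0 between -0.005 and 0.005 m) or (x of slot1 in the frame of foot1 between -0.028 and -0.016 m and y of slot1 in the frame of foot1 between -0.006 and 0.006 m and z of slot1 in the frame of foot1 between -0.005 and 0.005 m) or (x of slot1 in the frame of foot2 between -0.028 and -0.016 m and y of slot1 in the frame of foot2 between -0.006 and 0.006 m and z of slot1 in the frame of foot2 between -0.005 and 0.005 m) or (x of slot1 in the frame of foot3 between -0.028 and -0.016 m and y of slot1 in the frame of foot3 between -0.006 and 0.006 m and z of slot1 in the frame of foot3 between -0.005 and 0.005 m) or (x of slot1 in the frame of foot4 between -0.028 and -0.016 m and y of slot1 in the frame of foot4 between -0.006 and 0.006 m and z of slot1 in the frame of foot4 between -0.005 and 0.005 m)) and ((x of slot2 in the frame of foot0 between -0.028 and -0.016 m and y of slot2 in the frame of foot0 between -0.006 and 0.006 m and z of slot2 in the frame of foot0 between -0.005 and 0.005 m) or (x of slot2 in the frame of foot1 between -0.028 and -0.016 m and y of slot2 in the frame of foot1 between -0.006 and 0.006 m and z of slot2 in the frame of foot1 between -0.005 and 0.005 m) or (x of slot2 in the frame of foot2 between -0.028 and -0.016 m and y of slot2 in the frame of foot2 between -0.006 and 0.006 m and z of slot2 in the frame of foot2 between -0.005 and 0.005 m) or (x of slot2 in the frame of foot3 between -0.028 and -0.016 m and y of slot2 in the frame of foot3 between -0.006 and 0.006 m and z of slot2 in the frame of foot3 between -0.005 and 0.005 m) or (x of slot2 in the frame of foot4 between -0.028 and -0.016 m and y of slot2 in the frame of foot4 between -0.006 and 0.006 m and z of slot2 in the frame of foot4 between -0.005 and 0.005 m)) and ((x of slot3 in the frame of foot0 between -0.028 and -0.016 m and y of slot3 in the frame of foot0 between -0.006 and 0.006 m and z of slot3 in the frame of foot0 between -0.005 and 0.005 m) or (x of slot3 in the frame of foot1 between -0.028 and -0.016 m and y of slot3 in the frame of foot1 between -0.006 and 0.006 m and z of slot3 in the frame of foot1 between -0.005 and 0.005 m) or (x of slot3 in the frame of foot2 between -0.028 and -0.016 m and y of slot3 in the frame of foot2 between -0.006 and 0.006 m and z of slot3 in the frame of foot2 between -0.005 and 0.005 m) or (x of slot3 in the frame of foot3 between -0.028 and -0.016 m and y of slot3 in the frame of foot3 between -0.006 and 0.006 m and z of slot3 in the frame of foot3 between -0.005 and 0.005 m) or (x of slot3 in the frame of foot4 between -0.028 and -0.016 m and y of slot3 in the frame of foot4 between -0.006 and 0.006 m and z of slot3 in the frame of foot4 between -0.005 and 0.005 m)) and linear speed of each of foot0, foot1, foot2, foot3, foot4, rod, pebble0, pebble1 below 0.02 m/s); the robot touches nothing.
It fails at once if a jar, brush, brush pot or bench stone that is not part of the job is shifted by more than 5 cm (distance of any of paint_jar, varnish_jar, plaque, flat_stone, brush_pot, brush from where it was at the start of the episode above 0.05 m).
Of foot0, foot1, foot2, foot3, foot4 only 4 to 5 are there at a start; the rules pass over those that are not, and their reading is None.
Of pebble0, pebble1 only 1 to 2 are there at a start; the rules pass over those that are not, and their reading is None.
At some moment in a run one of rod, pebble0, pebble1 may be knocked a few centimetres aside while the robot is not near it.
It also fails if it takes over 210 s, if anything falls off the work surface, if the arm or the gripper's body presses on something with over 40 N, if the wrist force passes 120 N, or if a joint passes its speed limit or range.

## Robot

A 6-joint arm with a two-finger parallel gripper is mounted at the origin on the work surface. World frame = base frame: x ahead of the robot, y to its left, z up, the work surface at z = 0. Lengths are in m, angles in degrees, forces in N, time in s.
With the tool pointing down it reaches from about 0.35 to 0.875 m from the base axis. Payload 4.2 kg.
Tool frame: the origin (TCP) lies on the front face of the gripper's body, between the roots of the fingers; the fingertips stand finger_overhang ahead of it and the grasp point (between the pads) lies 51 mm ahead of it (finger_overhang is the distance from the TCP to the fingertips, in m); z points along the fingers, y is the line along which they close (so a half turn about z gives the same grasp; the last joint's range is limited). The gripper opens to 87 mm and grips with 3 to 60 N. Pads are 19 mm wide; open, the fingers measure 117 mm over their backs; the gripper's body (75 mm by 190 mm) begins 51 mm behind the grasp point.
Start: joints at [84.316, 22.042, 0.453, 0, -68.411, -14.817], TCP at [0.219, 0.585, 0.292] pointing down, gripper open.
Joint ranges: [-179.83, 179.83], [-69.29, 118.12], [-61.27, 80.66], [-181.25, 117.63], [-171.15, -9.14], [-177.46, 177.46]. Speed limits (degrees/s): [159.86, 159.86, 180, 180, 180, 180].

## Interface

Orientations are given as a 3x3 rotation matrix whose columns are the frame's x, y, z axes.
In Python, from station import sense, capture, camera_model, finish_job, finger_overhang gives the robot as it stands. The module is installed in compiled form; this text tells all that it offers.
- The arm moves only by the tool jog_arm, never from a script. Its argument "rows" is a list that holds one entry, the list of rows, each a list of 4 numbers: the shift along the tool's x, y, z in m, then the turn about the tool's z in rad. A call has 1 to 20 rows; each row shifts and turns the commanded pose from where the row before left it, along the tool's axes as they then stand; what a row does not reach is not made up. A row lasts 1/8 s, in which the tool goes at most 62.5 mm and 10.7 degrees, less where a joint would pass 70% of its speed; a pose out of reach is approached as far as the arm can. A call is refused whole if a number of a shift passes 0.0625 or a number of a turn 0.188, either way. A call with a gripper value outside its range is refused whole. "claw" is the opening, from 0 (shut) to 1 (fully open), set as the call begins (left out, the last holds). The fingers move at their own pace and stop on an object; the grip force is fixed at half the most. Time passes only in rows, so rows that do not move let the fingers close. It gives the time, the measured TCP pose, the force, the opening and the grip force at its end, in the units of the state.
- sense(): the state, without advancing time (a new reading comes with each control period).
- capture(name): name is "side" or "top"; returns the picture (384x512x3 uint8, red, green, blue); there is no depth.
- camera_model(name): a dict with "fovy" (degrees; the focal length in pixels is half the picture's height over the tangent of half this angle, whatever the lens; pixels are square), "cx", "cy" (the principal point, pixels), "k1" (the pictures are not rectified: a ray, as slopes to the right and down, at radius r is drawn at 1 + k1 r^2 times it, then the intrinsics apply), "eye" and "rotation" of the camera in the world. Camera axes: x right, y down, z forward; pixel columns grow to the right and rows downward; lengths in m; the calibration is good to about 2 mm. A picture is of the moment at which its call begins. camera_model takes no time and is no camera call.
- finish_job(): hands the job in; it is judged then, once.
The state is a dict: "time_s": time; "joints": joint angles; "joint_velocities": joint speeds; "effort": joint torques, N m; "tcp_pos": TCP position; "ee_rot": TCP orientation; "wrist_force": force on the tool from outside, world axes, zero at the start; "moment": the same for the moment, N m; "gripper_width": opening from 0.0 (shut) to 1.0 (fully open); "gripper_force": force on a finger pad.
Only numpy, scipy, OpenCV 4.12 (cv2) and the standard library are available. Lean on these libraries where they do the work, as an engineer would, in place of code of your own. Each camera call takes 0.05 s, during which the arm holds its last target. There are 200 camera calls.

## Working session

There is one attempt and no reset: what is moved stays moved. The work goes in short steps, Python scripts to look and compute and a tool call to move; the robot and the scene stay as the last step left them, time stands still between calls to the robot, and variables do not carry over. Pictures are saved under pics/ and viewed, at most 14 in all, crops included, and the job is handed in when it is done.

Besides the shell and the picture viewer there is one more tool, called after "Request:" by a JSON object that holds its "name" and its "arguments", one argument or row to a line. jog_arm: Moves the arm, as the interface text tells. Its arguments: {"type":"object","properties":{"rows":{"type":"array"},"claw":{"type":"number"}},"required":["rows"]}

```bash
mkdir -p pics; python3 - <<'E'
from station import *
import cv2
for n in ("top","side"):
    cv2.imwrite(f"pics/{n}0.png",cv2.resize(capture(n),(800,600),interpolation=cv2.INTER_CUBIC)[:,:,::-1]); print(camera_model(n))
s=sense();print(s['tcp_pos'],s['ee_rot'],finger_overhang,s['time_s'])
E
```

```text
{'fovy': 44.31013565876424, 'cx': 252.65613201277912, 'cy': 188.73530919979885, 'k1': -0.035751470050555054, 'eye': array([ 0.30881631, -0.00822914,  1.44985139]), 'rotation': array([[ 2.43016996e-02, -9.82543821e-01,  1.84437163e-01],
       [-9.99698333e-01, -2.45412659e-02,  9.84071952e-04],
       [ 3.55942765e-03, -1.84405439e-01, -9.82843815e-01]])}
{'fovy': 49.155596322125895, 'cx': 259.27630220331616, 'cy': 184.89404814304973, 'k1': 0.043423506457799965, 'eye': array([0.42974864, 0.85164816, 0.66268409]), 'rotation': array([[-0.98545731, -0.07946978,  0.15019466],
       [-0.16909523,  0.54578204, -0.82068799],
       [-0.01675365, -0.83415018, -0.55128286]])}
[0.21871902 0.58504759 0.2912685 ] [[ 9.36624424e-01 -3.50334593e-01 -6.00556180e-04]
 [-3.50335094e-01 -9.36622524e-01 -1.88933767e-03]
 [ 9.94058993e-05  1.97999571e-03 -9.99998035e-01]] 0.0697 0.1
```

View pics/top0.png

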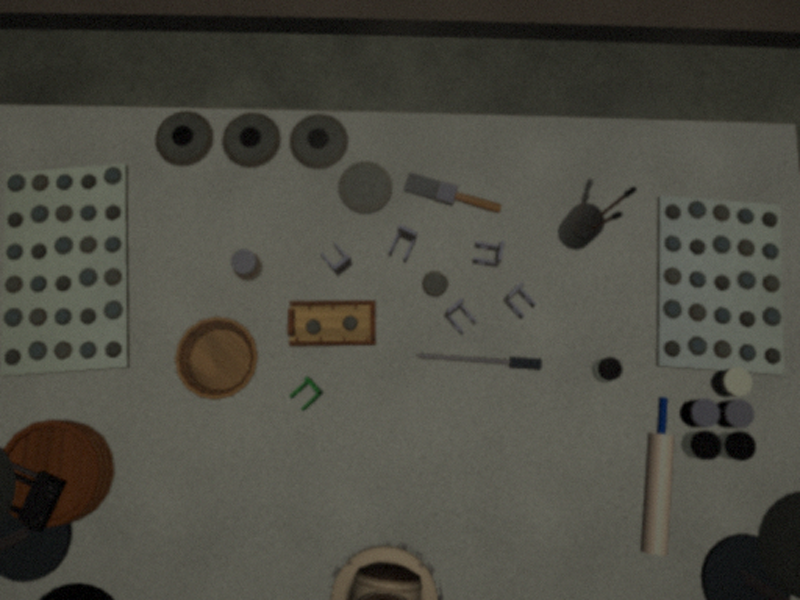

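View pics/side0.png

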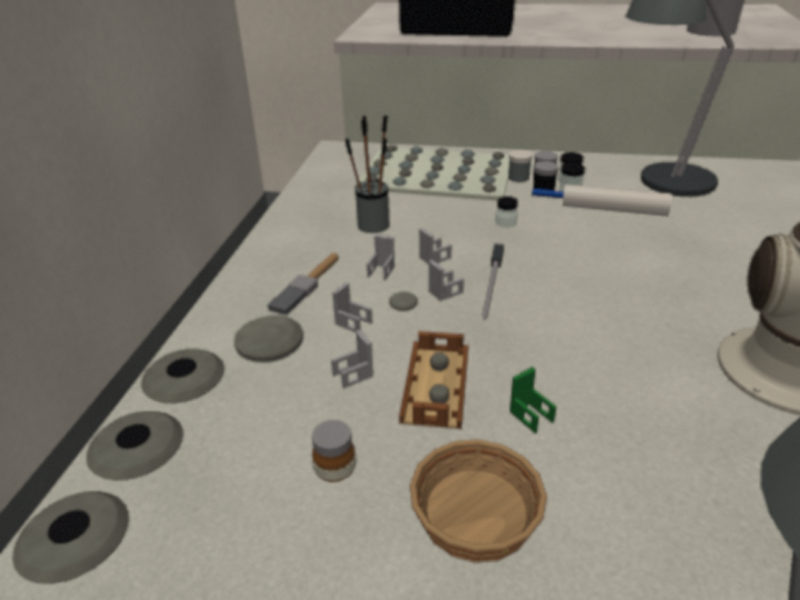

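```bash
cat > h.py <<'E'
from station import *
import numpy as np, cv2
from scipy.optimize import minimize
CM={n:camera_model(n) for n in("top","side")}
def proj(P,n):
    c=CM[n];q=(np.atleast_2d(P)-c['eye'])@c['rotation'];s=q[:,:2]/q[:,2:]
    s=s*(1+c['k1']*(s**2).sum(1,keepdims=True));f=192/np.tan(np.radians(c['fovy']/2))
    return s*f+[c['cx'],c['cy']]
def back(u,n,z):
    c=CM[n];f=192/np.tan(np.radians(c['fovy']/2));d=(np.array(u,float)-[c['cx'],c['cy']])/f;s=d.copy()
    for _ in range(10): s=d/(1+c['k1']*(s@s))
    r=c['rotation']@np.array([s[0],s[1],1]);return c['eye']+r*(z-c['eye'][2])/r[2]
def grab(n,k=4): return np.mean([capture(n).astype(float) for _ in range(k)],0)
B=lambda *a:np.array(a,float)/1e3   # x0 x1 y0 y1 z0 z1
FOOT=[(B(-26,-18,-19,19,0,66),0)]+[b for s in(-1,1) for b in[(B(-18,0,s*16.5-2.5,s*16.5+2.5,0,30),0),(B(16,26,s*16.5-2.5,s*16.5+2.5,0,30),0),(B(0,16,s*16.5-2.5,s*16.5+2.5,0,7),0),(B(0,16,s*16.5-2.5,s*16.5+2.5,23,30),0)]]
TRAY=[(B(-44,44,-85,85,0,6),0),(B(-44,-36,-75,75,6,15),1),(B(36,44,-75,75,6,15),1)]
for s in(-1,1): TRAY+=[(B(-44,-9,*sorted((s*75,s*85)),6,36),2),(B(9,44,*sorted((s*75,s*85)),6,36),2),(B(-9,9,*sorted((s*75,s*85)),6,12),2),(B(-9,9,*sorted((s*75,s*85)),30,36),2)]
ROD=[(B(-30,30,-10,10,-10,10),0),(B(30,205,-5,5,-5,5),1),(B(205,215,-3.4,3.4,-3.4,3.4),1)]
F=[((0,4,6,2),0),((1,5,7,3),1),((0,4,5,1),2),((2,6,7,3),3),((0,1,3,2),4),((4,5,7,6),5)]
def corners(b): return np.array([[b[i&1],b[2+(i>>1&1)],b[4+(i>>2&1)]] for i in range(8)])
def R(a): c,s=np.cos(a),np.sin(a); return np.array([[c,-s,0],[s,c,0],[0,0,1]])
def cover(model,p,z,n,win,S=4):
    x0,y0,x1,y1=win; L=np.zeros(((y1-y0)*S,(x1-x0)*S),np.uint8); fs=[]
    for b,g in model:
        C=corners(b)@R(p[2]).T+[p[0],p[1],z]; U=(proj(C,n)+.5-[x0,y0])*S-.5; m=C.mean(0)
        for idx,l in F:
            c=C[list(idx)].mean(0); v=c-CM[n]['eye']
            if v@(c-m)<0: fs.append((-np.linalg.norm(v),U[list(idx)],1+g*6+l))
    for d,u,l in sorted(fs,key=lambda t:t[0]): cv2.fillConvexPoly(L,np.round(u*16).astype(np.int32),int(l),shift=4)
    out=[]
    for l in np.unique(L):
        out.append(cv2.GaussianBlur(cv2.resize((L==l).astype(np.float32),None,fx=1/S,fy=1/S,interpolation=cv2.INTER_AREA),(0,0),.7).ravel())
    return np.array(out).T
def window(model,p,z,n,pad):
    U=np.vstack([proj(corners(b)@R(p[2]).T+[p[0],p[1],z],n) for b,_ in model]);a=np.floor(U.min(0)-pad).astype(int);b=np.ceil(U.max(0)+pad).astype(int)
    return max(a[0],0),max(a[1],0),min(b[0],512),min(b[1],384)
def fit(model,p0,z,imgs,pad=6,yaws=(0,),it=150):
    best=None; wins={n:window(model,p0,z,n,pad) for n in imgs}
    if len(yaws)>1:
        for n in imgs:
            c=proj([[p0[0],p0[1],z+.03]],n)[0]; r=22 if n=='top' else 34; wins[n]=(int(c[0]-r),int(c[1]-r),int(c[0]+r),int(c[1]+r))
    def cost(q):
        t=0
        for n,im in imgs.items():
            w=wins[n];A=cover(model,q,z,n,w);Y=im[w[1]:w[3],w[0]:w[2]].reshape(-1,3)
            G=np.mgrid[w[1]:w[3],w[0]:w[2]].reshape(2,-1).T/50.
            A=np.hstack([A,G]); M=np.linalg.lstsq(A,Y,rcond=None)[0]; t+=np.clip(np.abs(Y-A@M),0,25).__pow__(2).mean()
        return t
    for y in yaws:
        q0=np.array([p0[0],p0[1],p0[2]+y]); d=np.array([.008,.008,.2]) if len(yaws)>1 else np.array([.004,.004,.06])
        sx=np.vstack([q0]+[q0+d*e for e in np.eye(3)])
        r=minimize(cost,q0,method='Nelder-Mead',options=dict(initial_simplex=sx,maxiter=it,xatol=1e-4,fatol=1e-3))
        if best is None or r.fun<best.fun: best=r
    return best
E
cat > m1.py <<'E'
from h import *
I={n:grab(n,6) for n in("top","side")}; np.savez('i0.npz',**I)
cv2.imwrite('pics/top1.png',cv2.resize(np.clip(I['top'][140:265,175:360]*1.6,0,255).astype(np.uint8)[:,:,::-1],None,fx=4.2,fy=4.2,interpolation=cv2.INTER_CUBIC))
px=dict(A=(337,258),B=(403,243),C=(488,253),D=(461,316),E=(519,300))
for k,u in px.items():
    p=back(np.array(u)/1.5625,'top',.025)
    r=fit(FOOT,[p[0],p[1],0],0,I,yaws=np.arange(12)*np.pi/6,it=70); r=fit(FOOT,r.x,0,I)
    e={n:fit(FOOT,r.x,0,{n:I[n]}).x for n in I}
    print(k,p.round(3),r.x.round(4),round(r.fun,1),*[(e[n]-r.x).round(4) for n in e])
p=back(np.array((333,323))/1.5625,'top',.01); r=fit(TRAY,[p[0],p[1],0],0,I,yaws=(0,),it=200); print('tray',p,r.x,r.fun,[fit(TRAY,r.x,0,{n:I[n]}).x-r.x for n in I])
p=back(np.array((525,363))/1.5625,'top',.01);r=fit(ROD,[p[0],p[1],np.pi/2],.01,I,it=200); print('rod',p,r.x,r.fun,[fit(ROD,r.x,.01,{n:I[n]}).x-r.x for n in I])
for u in((314,327),(350,323)): print('peb',back(np.array(u)/1.5625,'top',.02))
for u in((439,361),(439,394)): print('peb side',back(np.array(u)/1.5625,'side',.018))
print('basket',back(np.array((216,357))/1.5625,'top',.03), 'stone',back(np.array((434,284))/1.5625,'top',.015))
E
time python3 m1.py
```

```text
A [0.648 0.11  0.025] [0.6499 0.1125 0.6974] 92.5 [-0.0006  0.0009  0.0183] [ 0.     -0.0004 -0.0004]
B [ 0.682 -0.021  0.025] [ 0.6804 -0.0185  2.7402] 53.4 [-0.0007 -0.0001 -0.0099] [ 0.0003 -0.0005  0.0097]
C [ 0.666 -0.19   0.025] [ 0.6675 -0.1879  1.4316] 209.8 [-0.0006  0.0001 -0.0112] [0.0004 0.0005 0.0155]
D [ 0.537 -0.137  0.025] [ 0.5363 -0.137   3.8617] 222.2 [-0.0002  0.0009  0.0087] [ 0.     -0.0001  0.0005]
E [ 0.572 -0.251  0.025] [ 0.5712 -0.2537  3.9201] 107.7 [-0.      0.0006 -0.0059] [ 0.0002 -0.0016  0.0014]
tray [0.51953913 0.11376243 0.01      ] [0.52056195 0.1165657  0.03650268] 216.2617807898536 [array([-0.00099106, -0.00132323,  0.00252358]), array([ 0.00037046, -0.00016236,  0.0034735 ])]
rod [ 0.44972259 -0.26504592  0.01      ] [ 0.45055387 -0.26304267  1.51972712] 16.89281687451871 [array([-0.00084455, -0.00035663, -0.00208916]), array([0.00020164, 0.00113413, 0.0023012 ])]
peb [0.50923079 0.14981723 0.02      ]
peb [0.51890991 0.07959334 0.02      ]
peb side [0.52047047 0.08111154 0.018     ]
peb side [0.51120984 0.15391334 0.018     ]
basket [0.44452809 0.33570178 0.03      ] stone [ 0.60205631 -0.08419538  0.015     ]
real	0m34.380s
user	0m59.914s
sys	0m0.300s
```

View pics/top1.png

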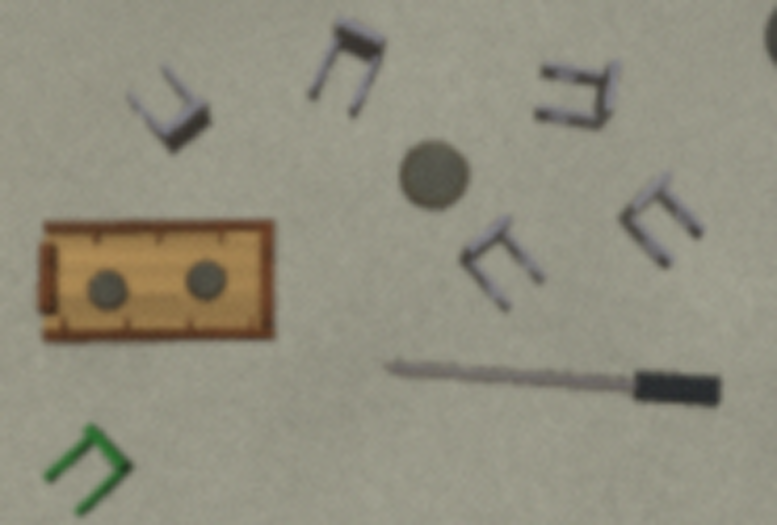

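```bash
cat >> h.py <<'E'
for y in(-69,-23,23,69): TRAY.append((B(-36,-28,y-1.5,y+1.5,6,18),1))
for y in(-46,0,46): TRAY.append((B(28,36,y-1.5,y+1.5,6,18),1))
def plan(x,y,z,tdeg,cur=None):
    """turn (rad about tool z), then shift in tool axes"""
    s=sense();p=s['tcp_pos'];Rm=s['ee_rot'];t0=np.degrees(np.arctan2(Rm[1,0],Rm[0,0]))
    turn=-(tdeg-t0+180)%360-180 if False else -(((tdeg-t0)+180)%360-180)
    t=np.radians(tdeg);d=np.array([x,y])-p[:2]
    print('t=%.1f pos'%s['time_s'],p.round(4),'yaw %.2f j1 %.0f j6 %.0f'%(t0,s['joints'][0],s['joints'][5]),'| turn %.4f rad; tool dx %.4f dy %.4f dz %.4f'%(np.radians(turn),d@[np.cos(t),np.sin(t)],d@[np.sin(t),-np.cos(t)],p[2]-z))
E
cat > m2.py <<'E'
from h import *
import h
I=dict(np.load('i0.npz'))
p=[.5206,.1166,.037]; base=h.TRAY
for hw in (22,25,28,32,36,44):
    T=[(np.r_[max(b[0],-hw/1e3),min(b[1],hw/1e3),b[2:]],g) if g==2 else (b,g) for b,g in base]
    T=T+[(B(-24,2,21,47,6,28),3),(B(-13,13,-50,-24,6,28),3)]
    r=fit(T,p,0,I,it=200); print(hw,r.x.round(4),round(r.fun,1),*[(fit(T,r.x,0,{n:I[n]}).x).round(4) for n in I])
for u,z in(((587,183),.22),((633,190),.22),((618,215),.22),((580,240),.0)): print(back(np.array(u)/1.5625,'top',z).round(3))
for u,z in(((365,118),.24),((384,118),.24),((349,142),.22),((374,225),.0)): print(back(np.array(u)/1.5625,'side',z).round(3))
plan(.510,.152,.16,2.3)
E
python3 m2.py
```

```text
22 [0.5206 0.1172 0.0342] 175.6 [0.52   0.1164 0.0364] [0.5206 0.1172 0.0342]
25 [0.5206 0.1165 0.0345] 160.8 [0.52   0.1164 0.0352] [0.521  0.1174 0.0378]
28 [0.5207 0.1166 0.0354] 162.7 [0.52   0.1165 0.0348] [0.5211 0.1174 0.0381]
32 [0.5206 0.1165 0.0357] 166.4 [0.52   0.116  0.0352] [0.521  0.117  0.0364]
36 [0.5209 0.1167 0.0351] 165.8 [0.52   0.1163 0.0354] [0.5213 0.1176 0.0377]
44 [0.5206 0.1166 0.0359] 175.9 [0.5199 0.1158 0.0351] [0.5209 0.1176 0.0367]
[ 0.748 -0.34   0.22 ]
[ 0.737 -0.42   0.22 ]
[ 0.691 -0.392  0.22 ]
[ 0.704 -0.381  0.   ]
[ 0.722 -0.355  0.24 ]
[ 0.686 -0.359  0.24 ]
[ 0.737 -0.279  0.22 ]
[ 0.719 -0.371  0.   ]
t=0.7 pos [0.2189 0.5854 0.2923] yaw -20.50 j1 84 j6 -15 | turn -0.3979 rad; tool dx 0.2735 dy 0.4447 dz 0.1323
```

Request:
{"name": "jog_arm", "arguments": {
  "rows": [
    [[0,0,0,-0.1326],[0,0,0,-0.1326],[0,0,0,-0.1327],[0.0228,0.037,0.01,0],[0.0228,0.037,0.01,0],[0.0228,0.037,0.01,0],[0.0228,0.037,0.01,0],[0.0228,0.037,0.01,0],[0.0228,0.037,0.01,0],[0.0228,0.0371,0.01,0],[0.0228,0.0371,0.01,0],[0.0228,0.0371,0.01,0],[0.0228,0.0371,0.01,0],[0.0228,0.0371,0.01,0],[0.0227,0.0371,0.01,0],[0,0,0,0]]
  ],
  "claw": 0.47
}}

```text
time_s: 2.7
tcp_pos: [0.5107, 0.1498, 0.1714]
ee_rot: [[0.999, 0.036, -0.001], [0.036, -0.999, -0.001], [-0.002, 0.001, -1.0]]
wrist_force: [1.0, 0.4, -0.4]
gripper_width: 0.467
gripper_force: 0.0
```

```bash
python3 -c "
from h import *
plan(.511,.152,.0785,2.1)"
```

```text
t=2.7 pos [0.5107 0.1498 0.1714] yaw 2.05 j1 34 j6 58 | turn -0.0009 rad; tool dx 0.0004 dy -0.0021 dz 0.0929
```

Request:
{"name": "jog_arm", "arguments": {
  "rows": [
    [[0,-0.001,0.03,0],[0,0,0.03,0],[0,0,0.02,0],[0,0,0.0125,0],[0,0,0,0],[0,0,0,0]]
  ]
}}

```text
time_s: 3.45
tcp_pos: [0.5104, 0.1537, 0.0806]
ee_rot: [[0.999, 0.041, 0.002], [0.041, -0.999, 0.001], [0.002, -0.001, -1.0]]
wrist_force: [-0.3, -0.4, -0.3]
gripper_width: 0.471
gripper_force: 0.0
```

Request:
{"name": "jog_arm", "arguments": {
  "rows": [
    [[0,0,0,0],[0,0,0,0],[0,0,0,0],[0,0,0,0],[0,0,0,0]]
  ],
  "claw": 0.15
}}

```text
time_s: 4.08
tcp_pos: [0.5102, 0.1532, 0.0804]
ee_rot: [[0.999, 0.04, 0.001], [0.04, -0.999, 0.0], [0.001, -0.0, -1.0]]
wrist_force: [-2.1, 0.1, 5.4]
gripper_width: 0.322
gripper_force: 30.0
```

Request:
{"name": "jog_arm", "arguments": {
  "rows": [
    [[0,0,-0.02,0],[0,0,-0.03,0],[0,0,-0.03,0],[-0.0061,-0.0308,0,0],[-0.0061,-0.0308,0,0],[-0.0061,-0.0308,0,0],[-0.006,-0.0307,0,0],[-0.006,-0.0307,0,0],[-0.006,-0.0307,0,0],[0,0,0.03,0],[0,0,0.03,0],[0,0,0.01,0],[0,0,0,0]]
  ]
}}

```text
time_s: 5.7
tcp_pos: [0.4662, 0.3358, 0.0892]
ee_rot: [[0.999, 0.04, -0.001], [0.04, -0.999, -0.001], [-0.001, 0.001, -1.0]]
wrist_force: [0.2, -0.3, 0.4]
gripper_width: 0.321
gripper_force: 30.0
```

Request:
{"name": "jog_arm", "arguments": {
  "rows": [
    [[0,0,0,0],[0,0,0,0],[0,0,0,0],[0,0,-0.03,0],[0,0,-0.03,0],[0,0,-0.01,0],[0,0,0,0]]
  ],
  "claw": 0.47
}}

```text
time_s: 6.58
tcp_pos: [0.4662, 0.3361, 0.1601]
ee_rot: [[0.999, 0.04, 0.001], [0.04, -0.999, 0.001], [0.001, -0.001, -1.0]]
wrist_force: [0.2, -0.5, -0.1]
gripper_width: 0.472
gripper_force: 0.0
```

```bash
python3 -c "
from h import *
plan(.5195,.080,.16,2.1)"
```

```text
t=6.6 pos [0.4662 0.3361 0.1601] yaw 2.28 j1 52 j6 40 | turn 0.0032 rad; tool dx 0.0439 dy 0.2579 dz 0.0001
```

Request:
{"name": "jog_arm", "arguments": {
  "rows": [
    [[0.0055,0.0322,0,0.003],[0.0055,0.0322,0,0],[0.0055,0.0322,0,0],[0.0055,0.0322,0,0],[0.0055,0.0322,0,0],[0.0055,0.0323,0,0],[0.0055,0.0323,0,0],[0.0054,0.0323,0,0],[0,0,0.03,0],[0,0,0.03,0],[0,0,0.0195,0],[0,0,0,0],[0,0,0,0]]
  ]
}}

```text
time_s: 8.2
tcp_pos: [0.5193, 0.0798, 0.0795]
ee_rot: [[0.999, 0.037, -0.002], [0.037, -0.999, -0.001], [-0.002, 0.001, -1.0]]
wrist_force: [0.4, 0.9, -0.1]
gripper_width: 0.468
gripper_force: 0.0
```

Request:
{"name": "jog_arm", "arguments": {
  "rows": [
    [[0,0,0,0],[0,0,0,0],[0,0,0,0],[0,0,0,0],[0,0,0,0]]
  ],
  "claw": 0.15
}}

```text
time_s: 8.82
tcp_pos: [0.5199, 0.08, 0.0805]
ee_rot: [[0.999, 0.037, 0.0], [0.037, -0.999, 0.0], [0.0, -0.0, -1.0]]
wrist_force: [0.1, 0.2, 1.8]
gripper_width: 0.321
gripper_force: 30.0
```

Request:
{"name": "jog_arm", "arguments": {
  "rows": [
    [[0,0,-0.02,0],[0,0,-0.03,0],[0,0,-0.03,0],[-0.011,-0.0324,0,0],[-0.011,-0.0324,0,0],[-0.011,-0.0324,0,0],[-0.011,-0.0324,0,0],[-0.011,-0.0324,0,0],[-0.011,-0.0324,0,0],[-0.011,-0.0325,0,0],[-0.0108,-0.0325,0,0],[0,0,0.03,0],[0,0,0.03,0],[0,0,0.01,0],[0,0,0,0]]
  ]
}}

```text
time_s: 10.7
tcp_pos: [0.4225, 0.3357, 0.0899]
ee_rot: [[0.999, 0.037, -0.001], [0.037, -0.999, -0.001], [-0.001, 0.001, -1.0]]
wrist_force: [0.6, 1.0, 1.0]
gripper_width: 0.322
gripper_force: 30.0
```

Request:
{"name": "jog_arm", "arguments": {
  "rows": [
    [[0,0,0,0],[0,0,0,0],[0,0,0,0],[0,0,-0.03,0],[0,0,-0.03,0],[0,0,-0.03,0],[0,0,0,0]]
  ],
  "claw": 0.47
}}

```text
time_s: 11.58
tcp_pos: [0.4233, 0.337, 0.1832]
ee_rot: [[0.999, 0.037, 0.004], [0.037, -0.999, 0.005], [0.004, -0.005, -1.0]]
wrist_force: [-0.7, 0.4, -0.4]
gripper_width: 0.472
gripper_force: 0.0
```

```bash
cat >> h.py <<'E'
FEET=dict(A=(.6499,.1125,.6974),B=(.6804,-.0185,2.7402),C=(.6675,-.1879,1.4316),D=(.5363,-.137,3.8617),E=(.5712,-.2537,3.9201))
TR=(.5206,.1167,.0355)
def grip(p): return p[0]-.022*np.cos(p[2]),p[1]-.022*np.sin(p[2]),np.degrees(p[2])
def slot(i):
    q=R(TR[2])@np.array([[-.0295,.0295][i%2],-.046+.023*i,0])+[TR[0],TR[1],0]; return q[0],q[1]
E
python3 -c "
from h import *
cv2.imwrite('pics/s2.png',cv2.resize(capture('side')[:,150:400],None,fx=2.3,fy=1.5)[:576,:,::-1])
g=grip(FEET['C']);print(g,slot(0));plan(g[0],g[1],.16,g[2])"
```

```text
(np.float64(0.6644475602887627), np.float64(-0.20968721211649766), np.float64(82.02463795092865)) (np.float64(0.49275124375895335), np.float64(0.06968195265829548))
t=11.6 pos [0.4226 0.3362 0.1814] yaw 2.12 j1 56 j6 36 | turn -1.3947 rad; tool dx -0.5071 dy 0.3153 dz 0.0214
```

View pics/s2.png

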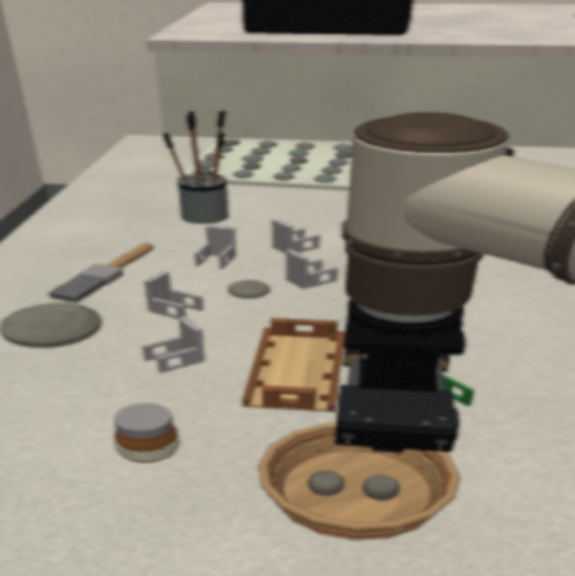

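```bash
python3 -c "
from h import *
g=grip(FEET['A']);print(g);plan(g[0],g[1],.101,g[2])"
```

```text
(np.float64(0.6330366795431811), np.float64(0.09837100770859322), np.float64(39.95807663242361))
t=11.6 pos [0.4226 0.3362 0.1814] yaw 2.12 j1 56 j6 36 | turn -0.6605 rad; tool dx 0.0086 dy 0.3175 dz 0.0804
```

Request:
{"name": "jog_arm", "arguments": {
  "rows": [
    [[0,0,0,-0.1321],[0,0,0,-0.1321],[0,0,0,-0.1321],[0,0,0,-0.1321],[0,0,0,-0.1321],[0.0009,0.0317,0,0],[0.0009,0.0317,0,0],[0.0009,0.0317,0,0],[0.0009,0.0317,0,0],[0.0009,0.0317,0,0],[0.0009,0.0318,0,0],[0.0008,0.0318,0,0],[0.0008,0.0318,0,0],[0.0008,0.0318,0,0],[0.0008,0.0318,0,0],[0,0,0.03,0],[0,0,0.03,0],[0,0,0.0204,0],[0,0,0,0],[0,0,0,0]]
  ],
  "claw": 0.8
}}

```text
time_s: 14.12
tcp_pos: [0.6332, 0.0982, 0.1]
ee_rot: [[0.766, 0.643, 0.0], [0.643, -0.766, -0.0], [0.0, 0.0, -1.0]]
wrist_force: [0.5, -0.5, 0.3]
gripper_width: 0.801
gripper_force: 0.0
```

Request:
{"name": "jog_arm", "arguments": {
  "rows": [
    [[0,0,0,0],[0,0,0,0],[0,0,0,0],[0,0,0,0],[0,0,0,0],[0,0,0,0]]
  ],
  "claw": 0.3
}}

```text
time_s: 14.88
tcp_pos: [0.633, 0.0982, 0.1001]
ee_rot: [[0.766, 0.642, 0.0], [0.642, -0.766, 0.0], [0.0, 0.0, -1.0]]
wrist_force: [0.5, 1.3, 2.2]
gripper_width: 0.432
gripper_force: 30.0
```

```bash
cat > m3.py <<'E'
from h import *
import sys
I={n:grab(n,4) for n in("top","side")}
p=FEET[sys.argv[1]]
for im in (I,{'top':I['top']},{'side':I['side']}): r=fit(FOOT,p,0,im);print(r.x.round(4),round(r.fun,1))
print(grip(r.x));plan(*grip(p)[:2],.101,grip(p)[2])
E
python3 m3.py A
```

```text
[0.6514 0.121  0.6038] 696.6
[0.6519 0.1184 0.8066] 272.7
[0.6517 0.1216 0.5918] 421.5
(np.float64(0.6334544090553921), np.float64(0.10931958373576978), np.float64(33.907554274604195))
t=15.3 pos [0.633  0.0982 0.1001] yaw 39.97 j1 23 j6 107 | turn 0.0003 rad; tool dx 0.0002 dy -0.0001 dz -0.0009
```

Request:
{"name": "jog_arm", "arguments": {
  "rows": [
    [[0,0,0,0],[0,0,0,0],[0,0,0,0],[0,0,-0.02,0],[0,0,-0.03,0],[0,0,0,0.1571],[0,0,0,0.1571],[0,0,0,0.1571],[0,0,0,0.1571],[0,0,0,0.1571],[0,0,0,0.1571],[0,0,0,0.1571],[0,0,0,0.1571],[0,0,0,0.157],[0,0,0,0.157],[0,0,0,0]]
  ],
  "claw": 0.6
}}

```text
time_s: 17.27
tcp_pos: [0.6329, 0.0981, 0.1497]
ee_rot: [[0.644, -0.765, -0.0], [-0.765, -0.644, -0.0], [-0.0, 0.0, -1.0]]
wrist_force: [0.8, 0.8, -0.3]
gripper_width: 0.601
gripper_force: 0.0
```

Request:
{"name": "jog_arm", "arguments": {
  "rows": [
    [[0,0,0.025,0],[0,0,0.025,0],[0,0,0,0],[0,0,0,0]]
  ],
  "claw": 0.4
}}

```text
time_s: 17.77
tcp_pos: [0.6336, 0.0983, 0.1007]
ee_rot: [[0.644, -0.765, 0.001], [-0.765, -0.644, 0.0], [0.001, -0.001, -1.0]]
wrist_force: [-0.3, 0.4, -0.1]
gripper_width: 0.404
gripper_force: 0.0
```

Request:
{"name": "jog_arm", "arguments": {
  "rows": [
    [[0,0,0,0],[0,0,0,0],[0,0,0,0],[0,0,0,0],[0,0,0,0],[0,0,0,0]]
  ],
  "claw": 0
}}

```text
time_s: 18.52
tcp_pos: [0.633, 0.0982, 0.1002]
ee_rot: [[0.643, -0.766, 0.0], [-0.766, -0.643, -0.0], [0.0, -0.0, -1.0]]
wrist_force: [-1.6, 0.1, 2.3]
gripper_width: 0.088
gripper_force: 30.0
```

```bash
python3 -c "
from h import *
g=slot(0);plan(g[0],g[1],.15,TR[2]*57.2958-90)"
```

```text
t=18.5 pos [0.633  0.0982 0.1002] yaw -50.02 j1 23 j6 17 | turn 0.6623 rad; tool dx 0.0235 dy 0.1412 dz -0.0498
```

Request:
{"name": "jog_arm", "arguments": {
  "rows": [
    [[0,0,-0.03,0],[0,0,-0.025,0.1],[0,0,0,0.1405],[0,0,0,0.1405],[0,0,0,0.1405],[0,0,0,0.1408],[0.0047,0.0282,0,0],[0.0047,0.0282,0,0],[0.0047,0.0282,0,0],[0.0047,0.0283,0,0],[0.0047,0.0283,0,0],[0,0,0.02,0],[0,0,0,0],[0,0,0,0]]
  ]
}}

```text
time_s: 20.27
tcp_pos: [0.4932, 0.0698, 0.135]
ee_rot: [[0.035, -0.999, 0.0], [-0.999, -0.035, 0.0], [-0.0, -0.0, -1.0]]
wrist_force: [-0.1, 0.4, -1.3]
gripper_width: 0.091
gripper_force: 30.0
```

```bash
cat > look.py <<'E'
from h import *
import sys
k=sys.argv[1];z=float(sys.argv[2])
I={n:grab(n,4) for n in("top","side")}; np.savez(f'i_{k}.npz',**I)
def ov(n,w,s,items):
    im=cv2.resize(np.clip(I[n][w[1]:w[3],w[0]:w[2]]*1.6,0,255).astype(np.uint8)[:,:,::-1],None,fx=s,fy=s,interpolation=cv2.INTER_CUBIC).copy()
    for m,p,zz,c in items:
        for b,_ in m:
            U=((proj(corners(b)@R(p[2]).T+[p[0],p[1],zz],n)+.5-w[:2])*s*16).astype(np.int32)
            for f,_ in F: cv2.polylines(im,[U[list(f)]],True,c,1,cv2.LINE_AA,4)
    return im
s=sense();Rm=s['ee_rot'];flip=float(sys.argv[3]) if len(sys.argv)>3 else 0
yaw=np.arctan2(Rm[1,0],Rm[0,0])+np.pi/2+flip
fp=(s['tcp_pos'][0]+.022*np.cos(yaw),s['tcp_pos'][1]+.022*np.sin(yaw),yaw)
fz=s['tcp_pos'][2]-z
it=[(TRAY,TR,0,(0,0,255)),(FOOT,fp,fz,(0,255,0))]
a=ov('top',(175,180,255,240),5,it);b=ov('side',(240,190,340,290),5,it)
cv2.imwrite(f'pics/{k}.png',np.hstack([cv2.copyMakeBorder(a[:,:300],0,b.shape[0]-a.shape[0],0,0,cv2.BORDER_CONSTANT),b]))
E
python3 look.py hov0 .1002;python3 -c "
from h import *
g=slot(0);plan(g[0],g[1],.1062,TR[2]*57.2958-90)"
```

```text
t=20.7 pos [0.4928 0.0697 0.135 ] yaw -87.98 j1 27 j6 -25 | turn -0.0003 rad; tool dx -0.0000 dy 0.0000 dz 0.0288
```

View pics/hov0.png

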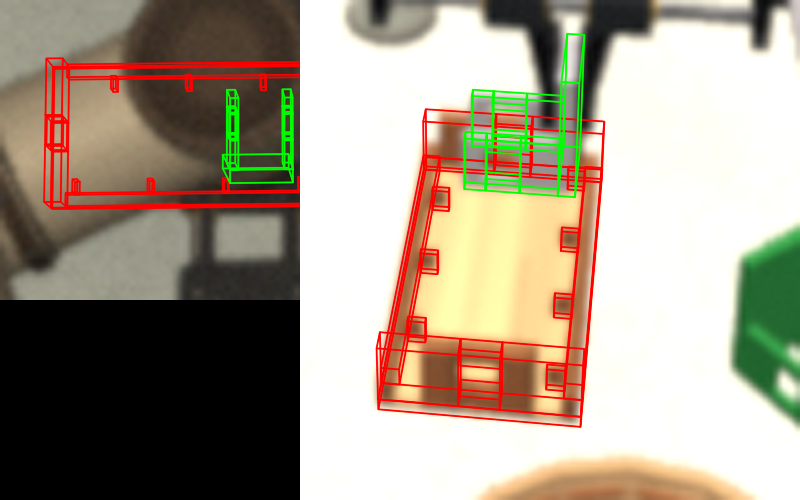

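Request:
{"name": "jog_arm", "arguments": {
  "rows": [
    [[0,0,0.008,0],[0,0,0.006,0],[0,0,0.005,0],[0,0,0.004,0],[0,0,0.003,0],[0,0,0.0015,0],[0,0,0,0],[0,0,0,0]]
  ]
}}

```text
time_s: 21.68
tcp_pos: [0.4928, 0.0697, 0.1075]
ee_rot: [[0.035, -0.999, 0.0], [-0.999, -0.035, 0.0], [-0.0, -0.0, -1.0]]
wrist_force: [0.3, 0.7, -1.3]
gripper_width: 0.089
gripper_force: 30.0
```

Request:
{"name": "jog_arm", "arguments": {
  "rows": [
    [[0,0,0.0008,0],[0,0,0,0],[0,0,0,0],[0,0,0,0],[0,0,-0.02,0],[0,0,-0.035,0],[0,0,0,0]]
  ],
  "claw": 0.25
}}

```text
time_s: 22.55
tcp_pos: [0.4942, 0.0703, 0.1641]
ee_rot: [[0.036, -0.999, 0.006], [-0.999, -0.036, 0.002], [-0.002, -0.006, -1.0]]
wrist_force: [-0.2, -0.3, -0.7]
gripper_width: 0.249
gripper_force: 0.0
```

```bash
python3 -c "
from h import *
g=grip(FEET['D']);print(g);plan(g[0],g[1],.1002,g[2]+90)"
```

```text
(np.float64(0.5528381687291024), np.float64(-0.1224917618199955), np.float64(221.25911174567))
t=22.6 pos [0.4942 0.0703 0.1641] yaw -87.94 j1 27 j6 -25 | turn -0.6842 rad; tool dx 0.1836 dy 0.0831 dz 0.0639
```

Go above D, then measure the placed foot A with the arm out of the way.

Request:
{"name": "jog_arm", "arguments": {
  "rows": [
    [[0,0,0,-0.1368],[0,0,0,-0.1368],[0,0,0,-0.1368],[0,0,0,-0.1369],[0,0,0,-0.1369],[0.0306,0.0138,0,0],[0.0306,0.0138,0,0],[0.0306,0.0138,0,0],[0.0306,0.0139,0,0],[0.0306,0.0139,0,0],[0.0306,0.0139,0,0],[0,0,0,0]]
  ],
  "claw": 0.4
}}

```text
time_s: 24.05
tcp_pos: [0.551, -0.1249, 0.1603]
ee_rot: [[0.656, -0.754, -0.002], [-0.754, -0.656, 0.0], [-0.001, 0.001, -1.0]]
wrist_force: [0.2, 0.4, 0.7]
gripper_width: 0.4
gripper_force: 0.0
```

```bash
cat > seat.py <<'E'
from h import *
import sys
I={n:grab(n,5) for n in("top","side")}
for a in sys.argv[1:]:
    i=int(a);g=slot(i);y=TR[2]+np.pi*(i%2);p=(g[0]+.022*np.cos(y),g[1]+.022*np.sin(y),y)
    r={n:fit(FOOT,p,.006,{n:I[n]}).x for n in I}
    for n in r: e=R(-TR[2])@np.r_[(r[n]-p)[:2],0];print(i,n,(e[:2]*1e3).round(2),(r[n]-p)[2].round(3))
E
python3 seat.py 0;python3 -c "
from h import *
g=grip(FEET['D']);plan(g[0],g[1],.1002,g[2]+90)"
```

```text
0 top [43.76 -2.92] 0.237
0 side [-0.39 -1.69] -0.038
t=24.6 pos [ 0.5512 -0.1227  0.1617] yaw -48.73 j1 4 j6 37 | turn 0.0002 rad; tool dx 0.0010 dy -0.0014 dz 0.0615
```

Request:
{"name": "jog_arm", "arguments": {
  "rows": [
    [[0.001,-0.0014,0.02,0],[0,0,0.02,0],[0,0,0.0215,0],[0,0,0,0],[0,0,0,0]]
  ]
}}

```text
time_s: 25.18
tcp_pos: [0.5535, -0.123, 0.1008]
ee_rot: [[0.659, -0.752, 0.001], [-0.752, -0.659, -0.0], [0.001, -0.001, -1.0]]
wrist_force: [1.0, 0.0, -0.1]
gripper_width: 0.399
gripper_force: 0.0
```

Request:
{"name": "jog_arm", "arguments": {
  "rows": [
    [[0,0,0,0],[0,0,0,0],[0,0,0,0],[0,0,0,0],[0,0,0,0]]
  ],
  "claw": 0
}}

```text
time_s: 25.8
tcp_pos: [0.553, -0.123, 0.1003]
ee_rot: [[0.659, -0.752, 0.0], [-0.752, -0.659, -0.0], [0.0, -0.0, -1.0]]
wrist_force: [0.4, -0.1, 1.8]
gripper_width: 0.086
gripper_force: 30.0
```

```bash
python3 -c "
from h import *
g=grip(FEET['D']);plan(g[0],g[1],.1002,g[2]+90)
g=slot(1);plan(g[0],g[1],.15,TR[2]*57.2958-90)"
```

```text
t=25.8 pos [ 0.553  -0.123   0.1003] yaw -48.77 j1 4 j6 37 | turn -0.0005 rad; tool dx -0.0005 dy -0.0002 dz 0.0001
t=25.8 pos [ 0.553  -0.123   0.1003] yaw -48.77 j1 4 j6 37 | turn 0.6841 rad; tool dx -0.2177 dy -0.0056 dz -0.0497
```

Request:
{"name": "jog_arm", "arguments": {
  "rows": [
    [[0,0,-0.03,0],[0,0,-0.05,0.1],[0,0,0,0.146],[0,0,0,0.146],[0,0,0,0.146],[0,0,0,0.1461],[-0.031,-0.0008,0,0],[-0.031,-0.0008,0,0],[-0.031,-0.0008,0,0],[-0.031,-0.0008,0,0],[-0.031,-0.0008,0,0],[-0.031,-0.0008,0,0],[-0.0312,-0.0008,0,0],[0,0,0.03,0],[0,0,0,0],[0,0,0,0]]
  ]
}}

```text
time_s: 27.8
tcp_pos: [0.5511, 0.094, 0.1504]
ee_rot: [[0.035, -0.999, 0.0], [-0.999, -0.035, -0.0], [0.0, -0.0, -1.0]]
wrist_force: [0.1, 1.2, -0.5]
gripper_width: 0.087
gripper_force: 30.0
```

```bash
python3 -c "
from h import *
g=slot(1);plan(g[0],g[1],.1063,TR[2]*57.2958-90)"; python3 look.py hov1 .1003 3.14159
```

```text
t=27.8 pos [0.5511 0.094  0.1504] yaw -87.98 j1 26 j6 -24 | turn -0.0002 rad; tool dx -0.0008 dy 0.0002 dz 0.0441
```

View pics/hov1.png

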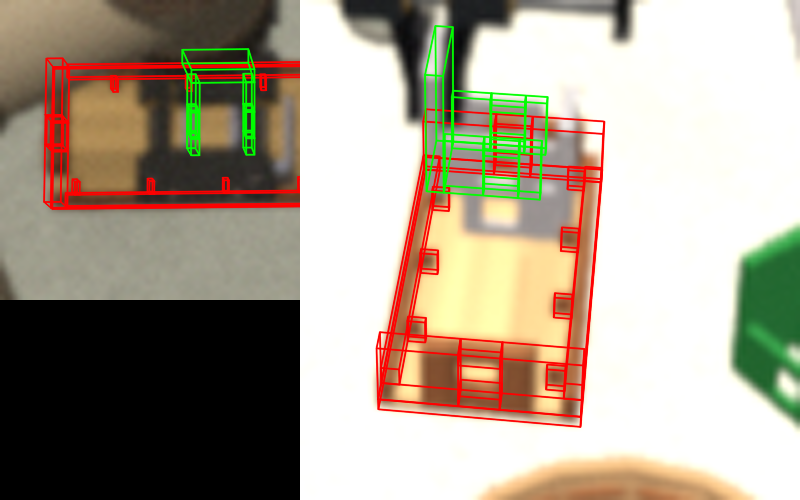

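Request:
{"name": "jog_arm", "arguments": {
  "rows": [
    [[-0.0003,0.0002,0.012,0],[0,0,0.008,0],[0,0,0.007,0],[0,0,0.006,0],[0,0,0.005,0],[0,0,0.003,0],[0,0,0.002,0],[0,0,0,0],[0,0,0,0]]
  ]
}}

```text
time_s: 29.32
tcp_pos: [0.5507, 0.0946, 0.1072]
ee_rot: [[0.035, -0.999, 0.0], [-0.999, -0.035, 0.0], [-0.0, -0.0, -1.0]]
wrist_force: [0.2, -0.3, -0.8]
gripper_width: 0.092
gripper_force: 30.0
```

Request:
{"name": "jog_arm", "arguments": {
  "rows": [
    [[0,0,0.0008,0],[0,0,0,0],[0,0,0,0],[0,0,0,0],[0,0,-0.02,0],[0,0,-0.035,0],[0,0,-0.01,0],[0,0,0,0]]
  ],
  "claw": 0.25
}}

```text
time_s: 30.32
tcp_pos: [0.5506, 0.0946, 0.1716]
ee_rot: [[0.035, -0.999, 0.001], [-0.999, -0.035, 0.001], [-0.001, -0.001, -1.0]]
wrist_force: [0.1, 0.7, -0.1]
gripper_width: 0.253
gripper_force: 0.0
```

```bash
python3 -c "
from h import *
g=grip(FEET['C']);print(g);plan(g[0],g[1],.1002,g[2]-90)"
```

```text
(np.float64(0.6644475602887627), np.float64(-0.20968721211649766), np.float64(82.02463795092865))
t=30.3 pos [0.5506 0.0946 0.1716] yaw -87.98 j1 26 j6 -24 | turn -1.3964 rad; tool dx 0.1550 dy 0.2855 dz 0.0714
```

Request:
{"name": "jog_arm", "arguments": {
  "rows": [
    [[0,0,0,-0.1396],[0,0,0,-0.1396],[0,0,0,-0.1396],[0,0,0,-0.1396],[0,0,0,-0.1396],[0,0,0,-0.1396],[0,0,0,-0.1397],[0,0,0,-0.1397],[0,0,0,-0.1397],[0,0,0,-0.1397],[0.0194,0.0357,0,0],[0.0194,0.0357,0,0],[0.0194,0.0357,0,0],[0.0194,0.0357,0,0],[0.0194,0.0357,0,0],[0.0194,0.0357,0,0],[0.0193,0.0357,0,0],[0.0193,0.0356,0,0],[0,0,0,0],[0,0,0,0]]
  ],
  "claw": 0.4
}}

```text
time_s: 32.83
tcp_pos: [0.6637, -0.2094, 0.1694]
ee_rot: [[0.99, -0.139, -0.003], [-0.139, -0.99, 0.001], [-0.003, -0.0, -1.0]]
wrist_force: [0.3, -0.1, -0.3]
gripper_width: 0.401
gripper_force: 0.0
```

```bash
python3 -c "
from h import *
g=grip(FEET['C']);plan(g[0],g[1],.1002,g[2]-90)
I={n:grab(n,5) for n in('top','side')}
# occupied tray: joint fit of feet 0,1 inside fixed tray
def inv(m,p,z): return [(b,p,z,g) for b,g in m]
import h
def test(i,n):
    gs=slot(i);y0=TR[2]+np.pi*(i%2);best=[]
    w=window(FOOT,(gs[0]+.022*np.cos(y0),gs[1]+.022*np.sin(y0),y0),.006,n,4)
    Y=I[n][w[1]:w[3],w[0]:w[2]].reshape(-1,3)
    def c(d):
        S={0:np.zeros(3),1:np.zeros(3)};S[i]=np.r_[d,0]
        M=[(b,g) for b,g in TRAY]
        # express feet as boxes in tray frame (yaw 0 or pi)
        for j in(0,1):
            sx=1-2*j;o=np.array([-.008*sx,-.046+.023*j,.006])+S[j]
            for b,_ in FOOT:
                x=sorted((sx*b[0],sx*b[1]));yy=sorted((sx*b[2],sx*b[3]));M.append((np.r_[x,yy,b[4:]]+np.repeat(o,2),4+j))
        A=cover(M,TR,0,n,w);return np.abs(Y-A@np.linalg.lstsq(A,Y,rcond=None)[0]).clip(0,25).__pow__(2).mean()
    r=minimize(c,[0,0],method='Nelder-Mead',options=dict(initial_simplex=[[0,0],[.003,0],[0,.003]],maxiter=60));print(i,n,(r.x*1e3).round(2),round(r.fun,1))
for i in(0,1):
    for n in I: test(i,n)
"
```

```text
t=32.8 pos [ 0.6637 -0.2094  0.1694] yaw -7.99 j1 -4 j6 86 | turn -0.0003 rad; tool dx 0.0008 dy 0.0002 dz 0.0692
0 top [1.52 0.01] 21.6
0 side [1.25 0.4 ] 122.3
1 top [0.5  1.58] 19.8
1 side [0.11 0.42] 131.9
```

Request:
{"name": "jog_arm", "arguments": {
  "rows": [
    [[0.0004,0.0002,0.02,0],[0,0,0.025,0],[0,0,0.0235,0],[0,0,0,0],[0,0,0,0]]
  ]
}}

```text
time_s: 33.95
tcp_pos: [0.6656, -0.2101, 0.1038]
ee_rot: [[0.99, -0.138, 0.002], [-0.138, -0.99, -0.001], [0.002, 0.0, -1.0]]
wrist_force: [-0.2, 0.1, 1.2]
gripper_width: 0.403
gripper_force: 0.0
```

Request:
{"name": "jog_arm", "arguments": {
  "rows": [
    [[0,0,0,0],[0,0,0,0],[0,0,0,0],[0,0,0,0],[0,0,0,0]]
  ],
  "claw": 0
}}

```text
time_s: 34.58
tcp_pos: [0.665, -0.21, 0.1031]
ee_rot: [[0.99, -0.138, 0.0], [-0.138, -0.99, -0.0], [0.0, 0.0, -1.0]]
wrist_force: [-0.2, -0.4, 1.7]
gripper_width: 0.089
gripper_force: 30.0
```

```bash
python3 -c "
from h import *
g=grip(FEET['C']);plan(g[0],g[1],.1002,g[2]-90)
g=slot(2);plan(g[0],g[1],.19,TR[2]*57.2958-90)"
```

```text
t=34.6 pos [ 0.665  -0.21    0.1031] yaw -7.96 j1 -4 j6 86 | turn 0.0003 rad; tool dx -0.0006 dy -0.0002 dz 0.0029
t=34.6 pos [ 0.665  -0.21    0.1031] yaw -7.96 j1 -4 j6 86 | turn 1.3964 rad; tool dx -0.3316 dy 0.1622 dz -0.0869
```

Request:
{"name": "jog_arm", "arguments": {
  "rows": [
    [[0,0,-0.029,0],[0,0,-0.029,0.1551],[0,0,-0.029,0.1551],[0,0,0,0.1551],[0,0,0,0.1551],[0,0,0,0.1552],[0,0,0,0.1552],[0,0,0,0.1552],[0,0,0,0.1552],[0,0,0,0.1552],[-0.0331,0.0162,0,0],[-0.0331,0.0162,0,0],[-0.0331,0.0162,0,0],[-0.0331,0.0162,0,0],[-0.0331,0.0162,0,0],[-0.0331,0.0162,0,0],[-0.0331,0.0162,0,0],[-0.0331,0.0162,0,0],[-0.0331,0.0162,0,0],[-0.0331,0.0164,0,0]]
  ]
}}

```text
time_s: 37.08
tcp_pos: [0.4902, 0.116, 0.1895]
ee_rot: [[0.035, -0.999, -0.0], [-0.999, -0.035, -0.0], [0.0, 0.0, -1.0]]
wrist_force: [0.2, 0.6, -1.5]
gripper_width: 0.091
gripper_force: 30.0
```

Request:
{"name": "jog_arm", "arguments": {
  "rows": [
    [[0,0,0.02,0],[0,0,0.02,0],[0,0,0,0],[0,0,0,0]]
  ]
}}

```text
time_s: 37.58
tcp_pos: [0.4915, 0.1152, 0.1503]
ee_rot: [[0.035, -0.999, 0.001], [-0.999, -0.035, 0.0], [-0.0, -0.001, -1.0]]
wrist_force: [-0.1, -0.3, -0.6]
gripper_width: 0.09
gripper_force: 30.0
```

```bash
python3 -c "
from h import *
g=slot(2);plan(g[0],g[1],.1091,TR[2]*57.2958-90)"
```

```text
t=37.6 pos [0.4915 0.1152 0.1503] yaw -87.97 j1 32 j6 -30 | turn 0.0000 rad; tool dx -0.0005 dy 0.0003 dz 0.0412
```

Request:
{"name": "jog_arm", "arguments": {
  "rows": [
    [[0,0,0.01,0],[0,0,0.008,0],[0,0,0.007,0],[0,0,0.006,0],[0,0,0.005,0],[0,0,0.003,0],[0,0,0.0012,0],[0,0,0,0],[0,0,0,0]]
  ]
}}

```text
time_s: 38.7
tcp_pos: [0.4912, 0.1151, 0.1097]
ee_rot: [[0.035, -0.999, 0.0], [-0.999, -0.035, 0.0], [-0.0, -0.0, -1.0]]
wrist_force: [-0.9, 0.1, -1.2]
gripper_width: 0.085
gripper_force: 30.0
```

Request:
{"name": "jog_arm", "arguments": {
  "rows": [
    [[0,0,0.0005,0],[0,0,0,0],[0,0,0,0],[0,0,0,0],[0,0,-0.02,0],[0,0,-0.035,0],[0,0,-0.01,0],[0,0,0,0]]
  ],
  "claw": 0.25
}}

```text
time_s: 39.7
tcp_pos: [0.4911, 0.1152, 0.1744]
ee_rot: [[0.035, -0.999, 0.001], [-0.999, -0.035, 0.001], [-0.001, -0.001, -1.0]]
wrist_force: [0.1, -0.2, -0.2]
gripper_width: 0.251
gripper_force: 0.0
```

```bash
python3 -c "
from h import *
g=grip(FEET['E']);print(g);plan(g[0],g[1],.1012,g[2]+90)"
```

```text
(np.float64(0.5868631749606066), np.float64(-0.23825121525318488), np.float64(224.60518526923403))
t=39.7 pos [0.4911 0.1152 0.1744] yaw -87.99 j1 32 j6 -30 | turn -0.7434 rad; tool dx 0.3189 dy 0.1800 dz 0.0732
```

Request:
{"name": "jog_arm", "arguments": {
  "rows": [
    [[0,0,0,-0.1487],[0,0,0,-0.1487],[0,0,0,-0.1487],[0,0,0,-0.1487],[0,0,0,-0.1486],[0.0319,0.018,0,0],[0.0319,0.018,0,0],[0.0319,0.018,0,0],[0.0319,0.018,0,0],[0.0319,0.018,0,0],[0.0319,0.018,0,0],[0.0319,0.018,0,0],[0.0319,0.018,0,0],[0.0319,0.018,0,0],[0.0318,0.018,0,0],[0,0,0.02,0],[0,0,0.03,0],[0,0,0.0222,0],[0,0,0,0],[0,0,0,0]]
  ],
  "claw": 0.4
}}

```text
time_s: 42.2
tcp_pos: [0.5872, -0.2384, 0.1018]
ee_rot: [[0.703, -0.712, -0.0], [-0.712, -0.703, -0.0], [0.0, 0.0, -1.0]]
wrist_force: [-0.3, 0.4, 0.4]
gripper_width: 0.402
gripper_force: 0.0
```

Request:
{"name": "jog_arm", "arguments": {
  "rows": [
    [[0,0,0,0],[0,0,0,0],[0,0,0,0],[0,0,0,0],[0,0,0,0]]
  ],
  "claw": 0
}}

```text
time_s: 42.82
tcp_pos: [0.5871, -0.2384, 0.1023]
ee_rot: [[0.703, -0.712, 0.0], [-0.712, -0.703, -0.0], [0.0, -0.0, -1.0]]
wrist_force: [-1.7, 0.3, 2.3]
gripper_width: 0.091
gripper_force: 30.0
```

```bash
python3 -c "
from h import *
g=grip(FEET['E']);plan(g[0],g[1],.1002,g[2]+90)
g=slot(3);plan(g[0],g[1],.19,TR[2]*57.2958-90)"
```

```text
t=42.8 pos [ 0.5871 -0.2384  0.1023] yaw -45.37 j1 -7 j6 52 | turn 0.0004 rad; tool dx -0.0002 dy 0.0001 dz 0.0021
t=42.8 pos [ 0.5871 -0.2384  0.1023] yaw -45.37 j1 -7 j6 52 | turn 0.7434 rad; tool dx -0.3802 dy 0.0243 dz -0.0877
```

Request:
{"name": "jog_arm", "arguments": {
  "rows": [
    [[0,0,-0.029,0],[0,0,-0.029,0.1487],[0,0,-0.03,0.1487],[0,0,0,0.1487],[0,0,0,0.1487],[0,0,0,0.1486],[-0.038,0.0024,0,0],[-0.038,0.0024,0,0],[-0.038,0.0024,0,0],[-0.038,0.0024,0,0],[-0.038,0.0024,0,0],[-0.038,0.0024,0,0],[-0.038,0.0024,0,0],[-0.038,0.0025,0,0],[-0.038,0.0025,0,0],[-0.038,0.0025,0,0],[0,0,0.02,0],[0,0,0.02,0],[0,0,0,0],[0,0,0,0]]
  ]
}}

```text
time_s: 45.32
tcp_pos: [0.5497, 0.1406, 0.1504]
ee_rot: [[0.036, -0.999, 0.001], [-0.999, -0.036, 0.0], [-0.0, -0.001, -1.0]]
wrist_force: [-0.1, -0.2, -0.3]
gripper_width: 0.086
gripper_force: 30.0
```

```bash
python3 -c "
from h import *
g=slot(3);plan(g[0],g[1],.1083,TR[2]*57.2958-90)"
```

```text
t=45.3 pos [0.5497 0.1406 0.1504] yaw -87.97 j1 31 j6 -29 | turn 0.0000 rad; tool dx -0.0001 dy 0.0004 dz 0.0421
```

Request:
{"name": "jog_arm", "arguments": {
  "rows": [
    [[0,0.0003,0.01,0],[0,0,0.008,0],[0,0,0.007,0],[0,0,0.006,0],[0,0,0.005,0],[0,0,0.003,0],[0,0,0.002,0],[0,0,0,0],[0,0,0,0]]
  ]
}}

```text
time_s: 46.45
tcp_pos: [0.549, 0.1406, 0.109]
ee_rot: [[0.035, -0.999, 0.0], [-0.999, -0.035, 0.0], [-0.0, -0.0, -1.0]]
wrist_force: [-0.2, 0.4, -0.9]
gripper_width: 0.091
gripper_force: 30.0
```

Request:
{"name": "jog_arm", "arguments": {
  "rows": [
    [[0,0,0.0005,0],[0,0,0,0],[0,0,0,0],[0,0,0,0],[0,0,-0.02,0],[0,0,-0.035,0],[0,0,-0.01,0],[0,0,0,0]]
  ],
  "claw": 0.25
}}

```text
time_s: 47.45
tcp_pos: [0.5489, 0.1407, 0.1737]
ee_rot: [[0.035, -0.999, 0.001], [-0.999, -0.035, 0.001], [-0.001, -0.001, -1.0]]
wrist_force: [-0.4, -0.2, -0.8]
gripper_width: 0.248
gripper_force: 0.0
```

```bash
python3 -c "
from h import *
g=grip(FEET['B']);print(g);plan(g[0],g[1],.1012,g[2]-90)"
```

```text
(np.float64(0.7006513910749579), np.float64(-0.02709541502948626), np.float64(157.0018950217482))
t=47.5 pos [0.5489 0.1407 0.1737] yaw -87.98 j1 31 j6 -29 | turn -2.7050 rad; tool dx -0.0952 dy 0.2052 dz 0.0725
```

Request:
{"name": "jog_arm", "arguments": {
  "rows": [
    [[0,0,0,-0.1591],[0,0,0,-0.1591],[0,0,0,-0.1591],[0,0,0,-0.1591],[0,0,0,-0.1591],[0,0,0,-0.1591],[0,0,0,-0.1591],[0,0,0,-0.1591],[0,0,0,-0.1591],[0,0,0,-0.1591],[0,0,0,-0.1591],[0,0,0,-0.1591],[0,0,0,-0.1591],[0,0,0,-0.1591],[0,0,0,-0.1592],[0,0,0,-0.1592],[0,0,0,-0.1592]]
  ],
  "claw": 0.4
}}

```text
time_s: 49.58
tcp_pos: [0.5481, 0.1402, 0.1716]
ee_rot: [[0.386, 0.922, -0.003], [0.922, -0.386, -0.001], [-0.002, -0.002, -1.0]]
wrist_force: [0.4, -0.2, -0.5]
gripper_width: 0.402
gripper_force: 0.0
```

Request:
{"name": "jog_arm", "arguments": {
  "rows": [
    [[-0.0119,0.0256,0,0],[-0.0119,0.0256,0,0],[-0.0119,0.0256,0,0],[-0.0119,0.0256,0,0],[-0.0119,0.0257,0,0],[-0.0119,0.0257,0,0],[-0.0119,0.0257,0,0],[-0.0119,0.0257,0,0],[0,0,0,0],[0,0,0,0]]
  ]
}}

```text
time_s: 50.82
tcp_pos: [0.6998, -0.027, 0.1717]
ee_rot: [[0.391, 0.921, -0.003], [0.921, -0.391, -0.0], [-0.001, -0.003, -1.0]]
wrist_force: [-0.4, 0.8, -0.6]
gripper_width: 0.401
gripper_force: 0.0
```

```bash
python3 -c "
from h import *
g=grip(FEET['B']);plan(g[0],g[1],.1012,g[2]-90)"
```

```text
t=50.8 pos [ 0.6998 -0.027   0.1717] yaw 67.00 j1 11 j6 146 | turn -0.0000 rad; tool dx 0.0003 dy 0.0008 dz 0.0705
```

Request:
{"name": "jog_arm", "arguments": {
  "rows": [
    [[0.0003,0.0005,0.025,0],[0,0,0.025,0],[0,0,0.0205,0],[0,0,0,0],[0,0,0,0]]
  ]
}}

```text
time_s: 51.45
tcp_pos: [0.7015, -0.0266, 0.1038]
ee_rot: [[0.39, 0.921, 0.001], [0.921, -0.39, -0.0], [0.0, 0.001, -1.0]]
wrist_force: [-0.2, 1.0, -0.2]
gripper_width: 0.4
gripper_force: 0.0
```

Request:
{"name": "jog_arm", "arguments": {
  "rows": [
    [[0,0,0,0],[0,0,0,0],[0,0,0,0],[0,0,0,0],[0,0,0,0]]
  ],
  "claw": 0
}}

```text
time_s: 52.08
tcp_pos: [0.7012, -0.0272, 0.103]
ee_rot: [[0.391, 0.921, -0.0], [0.921, -0.391, -0.0], [-0.0, -0.0, -1.0]]
wrist_force: [-0.6, 1.2, 1.6]
gripper_width: 0.087
gripper_force: 30.0
```

```bash
python3 -c "
from h import *
g=grip(FEET['B']);plan(g[0],g[1],.1002,g[2]-90)
g=slot(4);plan(g[0],g[1],.19,TR[2]*57.2958-90)"
```

```text
t=52.1 pos [ 0.7012 -0.0272  0.103 ] yaw 67.01 j1 11 j6 146 | turn 0.0002 rad; tool dx -0.0002 dy -0.0005 dz 0.0028
t=52.1 pos [ 0.7012 -0.0272  0.103 ] yaw 67.01 j1 11 j6 146 | turn 2.7049 rad; tool dx -0.1962 dy 0.2049 dz -0.0870
```

Request:
{"name": "jog_arm", "arguments": {
  "rows": [
    [[0,0,-0.029,0],[0,0,-0.029,0.1591],[0,0,-0.029,0.1591],[0,0,0,0.1591],[0,0,0,0.1591],[0,0,0,0.1591],[0,0,0,0.1591],[0,0,0,0.1591],[0,0,0,0.1591],[0,0,0,0.1591],[0,0,0,0.1591],[0,0,0,0.1591],[0,0,0,0.1591],[0,0,0,0.1591],[0,0,0,0.1591],[0,0,0,0.1591],[0,0,0,0.1592],[0,0,0,0.1592]]
  ]
}}

```text
time_s: 54.32
tcp_pos: [0.7009, -0.0272, 0.189]
ee_rot: [[0.03, -1.0, -0.001], [-1.0, -0.03, 0.0], [-0.0, 0.001, -1.0]]
wrist_force: [0.7, -0.0, -1.0]
gripper_width: 0.089
gripper_force: 30.0
```

Request:
{"name": "jog_arm", "arguments": {
  "rows": [
    [[-0.0218,0.0227,0,0],[-0.0218,0.0227,0,0],[-0.0218,0.0227,0,0],[-0.0218,0.0228,0,0],[-0.0218,0.0228,0,0],[-0.0218,0.0228,0,0],[-0.0218,0.0228,0,0],[-0.0217,0.0228,0,0],[-0.0217,0.0228,0,0],[0,0,0.02,0],[0,0,0.02,0],[0,0,0,0],[0,0,0,0]]
  ]
}}

```text
time_s: 55.95
tcp_pos: [0.49, 0.1616, 0.1504]
ee_rot: [[0.036, -0.999, 0.001], [-0.999, -0.036, 0.0], [-0.0, -0.001, -1.0]]
wrist_force: [1.1, 0.3, -1.6]
gripper_width: 0.09
gripper_force: 30.0
```

```bash
python3 -c "
from h import *
g=slot(4);plan(g[0],g[1],.109,TR[2]*57.2958-90)"
```

```text
t=56.0 pos [0.49   0.1616 0.1504] yaw -87.96 j1 36 j6 -34 | turn 0.0001 rad; tool dx -0.0000 dy 0.0005 dz 0.0414
```

Request:
{"name": "jog_arm", "arguments": {
  "rows": [
    [[0.0002,0.0004,0.01,0],[0,0,0.008,0],[0,0,0.007,0],[0,0,0.006,0],[0,0,0.005,0],[0,0,0.003,0],[0,0,0.0015,0],[0,0,0,0],[0,0,0,0]]
  ]
}}

```text
time_s: 57.08
tcp_pos: [0.4892, 0.1613, 0.1095]
ee_rot: [[0.036, -0.999, 0.0], [-0.999, -0.036, 0.0], [-0.0, -0.0, -1.0]]
wrist_force: [0.1, -0.0, -1.5]
gripper_width: 0.088
gripper_force: 30.0
```

Request:
{"name": "jog_arm", "arguments": {
  "rows": [
    [[0,0,0.0005,0],[0,0,0,0],[0,0,0,0],[0,0,0,0],[0,0,-0.02,0],[0,0,-0.035,0],[0,0,-0.01,0],[0,0,0,0],[0.06,0.02,0,0],[0.06,0.02,0,0],[0.06,0.02,0,0],[0.06,0.02,0,0],[0.06,0.02,0,0],[0,0,0,0]]
  ],
  "claw": 0.25
}}

```text
time_s: 58.82
tcp_pos: [0.3981, -0.1416, 0.1724]
ee_rot: [[0.028, -1.0, -0.004], [-1.0, -0.028, 0.0], [-0.0, 0.004, -1.0]]
wrist_force: [-0.2, 0.5, 0.1]
gripper_width: 0.251
gripper_force: 0.0
```

```bash
cat > look2.py <<'E'
from h import *
import sys
I={n:grab(n,5) for n in("top","side")}
up=lambda a,s:cv2.resize(np.clip(a*1.6,0,255).astype(np.uint8)[:,:,::-1],None,fx=s,fy=s,interpolation=cv2.INTER_CUBIC)
a=up(I['side'][190:290,240:330],5.5);b=up(I['top'][180:250,175:365],4)
b=cv2.resize(up(I['top'][185:240,175:250],4),(300,220));c=cv2.resize(up(I['top'][205:250,255:365],2.73),(300,123))
o=np.zeros((550,800,3),np.uint8);o[:a.shape[0],:a.shape[1]]=a;o[:220,500:]=b;o[240:363,500:]=c
cv2.imwrite('pics/'+sys.argv[1],o)
for k in(I,{'top':I['top']},{'side':I['side']}): print('rod',fit(ROD,[.4506,-.263,1.5197],.01,k,it=200).x.round(4))
E
python3 look2.py seat5.png
```

```text
rod [ 0.4637 -0.2896  1.6714]
rod [ 0.4637 -0.2896  1.6714]
rod [ 0.4295 -0.2448  1.6327]
```

View pics/seat5.png

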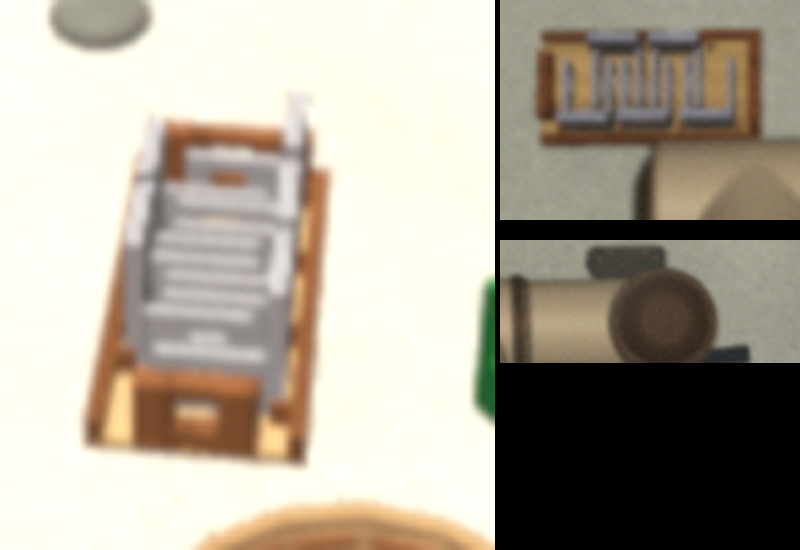

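Request:
{"name": "jog_arm", "arguments": {
  "rows": [
    [[0,0,-0.04,0],[-0.06,0,0,0],[-0.06,0,0,0],[-0.06,0,0,0],[-0.06,0,0,0],[-0.06,0,0,0],[0,0,0,0]]
  ]
}}

```text
time_s: 60.2
tcp_pos: [0.3903, 0.1653, 0.2142]
ee_rot: [[0.043, -0.999, 0.001], [-0.999, -0.043, 0.001], [-0.001, -0.001, -1.0]]
wrist_force: [-0.7, -1.1, 0.7]
gripper_width: 0.251
gripper_force: 0.0
```

```bash
python3 look2.py seat6.png
```

```text
rod [ 0.4343 -0.2535  1.7195]
rod [ 0.4507 -0.2629  1.5292]
rod [ 0.4343 -0.2535  1.7195]
```

View pics/seat6.png

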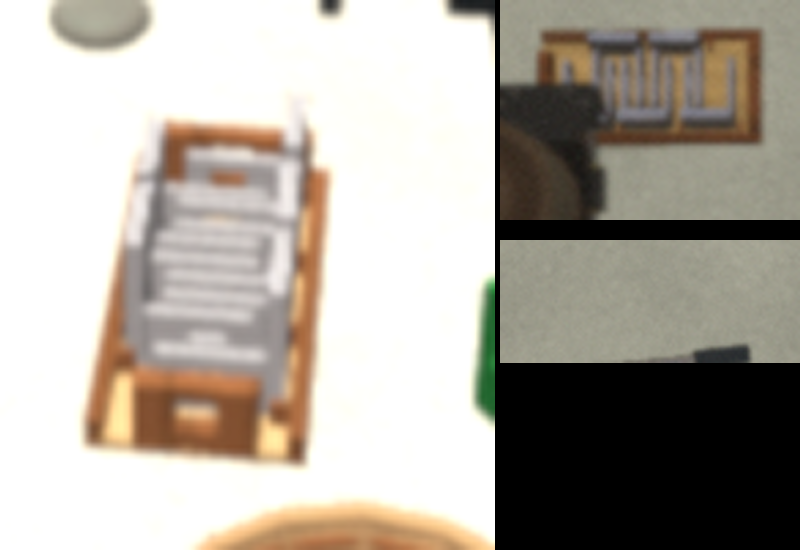

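```bash
cat > rodfit.py <<'E'
from h import *
I={n:grab(n,5) for n in("top","side")}
p=back((336.5,247),'top',.01);print(p)
best=min((fit(ROD,[p[0],p[1],y],.01,{'top':I['top']},it=200,pad=20) for y in(1.5,1.6,1.7,1.8,1.9)),key=lambda r:r.fun)
print('top',best.x.round(4),best.fun.round(1));r=fit(ROD,best.x,.01,I,it=200);print('both',r.x.round(4),r.fun.round(1),'side',fit(ROD,best.x,.01,{'side':I['side']}).x.round(4))
w=(230,225,360,285);im=cv2.resize(np.clip(I['top'][w[1]:w[3],w[0]:w[2]]*1.6,0,255).astype(np.uint8)[:,:,::-1],None,fx=6,fy=6,interpolation=cv2.INTER_CUBIC)
for b,_ in ROD:
    U=((proj(corners(b)@R(best.x[2]).T+[*best.x[:2],.01],'top')+.5-w[:2])*6).astype(int)
    for f,_ in F: cv2.polylines(im,[U[list(f)]],True,(0,255,0),1)
cv2.imwrite('pics/rod.png',im)
g=best.x;plan(g[0],g[1],.0725,np.degrees(g[2])-180)
E
python3 rodfit.py
```

```text
[ 0.40502511 -0.26625967  0.01      ]
top [ 0.4034 -0.263   1.6947] 3.6
both [ 0.4028 -0.2612  1.6932] 402.3 side [ 0.3856 -0.2357  1.5907]
t=61.2 pos [0.3903 0.1613 0.2139] yaw -87.96 j1 45 j6 -43 | turn -0.0884 rad; tool dx 0.4227 dy 0.0394 dz 0.1414
```

View pics/rod.png

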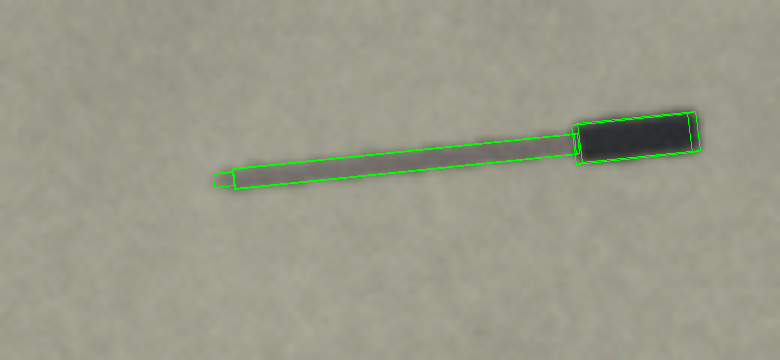

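Request:
{"name": "jog_arm", "arguments": {
  "rows": [
    [[0,0,0,-0.0884],[0.047,0.0043,0,0],[0.047,0.0043,0,0],[0.047,0.0043,0,0],[0.047,0.0043,0,0],[0.047,0.0043,0,0],[0.047,0.0043,0,0],[0.047,0.0043,0,0],[0.047,0.0043,0,0],[0.0467,0.0044,0,0],[0,0,0.03,0],[0,0,0.03,0],[0,0,0,0],[0,0,0,0]]
  ],
  "claw": 0.5
}}

```text
time_s: 62.95
tcp_pos: [0.4048, -0.2631, 0.1548]
ee_rot: [[0.124, -0.992, 0.001], [-0.992, -0.124, -0.001], [0.001, -0.001, -1.0]]
wrist_force: [-0.3, 0.2, -0.2]
gripper_width: 0.5
gripper_force: 0.0
```

```bash
python3 -c "
from h import *
plan(.404,-.263,.0725,np.degrees(1.6947)-180)"
```

```text
t=63.0 pos [ 0.4048 -0.2631  0.1548] yaw -82.85 j1 -14 j6 21 | turn 0.0008 rad; tool dx -0.0002 dy 0.0007 dz 0.0823
```

Request:
{"name": "jog_arm", "arguments": {
  "rows": [
    [[0,0.0007,0.03,0],[0,0,0.03,0],[0,0,0.015,0],[0,0,0.0065,0],[0,0,0,0],[0,0,0,0]]
  ]
}}

```text
time_s: 63.7
tcp_pos: [0.404, -0.2632, 0.0734]
ee_rot: [[0.124, -0.992, 0.002], [-0.992, -0.124, -0.001], [0.001, -0.002, -1.0]]
wrist_force: [0.4, -0.3, -0.7]
gripper_width: 0.494
gripper_force: 0.0
```

Request:
{"name": "jog_arm", "arguments": {
  "rows": [
    [[0,0,0,0],[0,0,0,0],[0,0,0,0],[0,0,0,0],[0,0,0,0],[0,0,0,0]]
  ],
  "claw": 0
}}

```text
time_s: 64.45
tcp_pos: [0.4034, -0.2631, 0.0725]
ee_rot: [[0.124, -0.992, 0.0], [-0.992, -0.124, -0.0], [0.0, -0.0, -1.0]]
wrist_force: [-0.5, 0.1, 3.0]
gripper_width: 0.228
gripper_force: 30.0
```

```bash
python3 -c "
from h import *
q=R(TR[2])@np.array([0,-.310,0]);print(sense()['gripper_width']*87)
plan(TR[0]+q[0],TR[1]+q[1],.0838,TR[2]*57.2958-90)"
```

```text
19.809974199270982
t=64.5 pos [ 0.4034 -0.2631  0.0725] yaw -82.90 j1 -14 j6 21 | turn 0.0885 rad; tool dx -0.0654 dy -0.1306 dz -0.0113
```

Request:
{"name": "jog_arm", "arguments": {
  "rows": [
    [[0,0,-0.02,0],[0,0,-0.02,0.0885],[-0.013,-0.026,0,0],[-0.013,-0.026,0,0],[-0.013,-0.026,0,0],[-0.013,-0.026,0,0],[-0.0134,-0.0266,0,0],[0,0,0.02,0],[0,0,0.0087,0],[0,0,0,0],[0,0,0,0]]
  ]
}}

```text
time_s: 65.82
tcp_pos: [0.5315, -0.1933, 0.084]
ee_rot: [[0.035, -0.999, 0.001], [-0.999, -0.035, -0.0], [0.0, -0.001, -1.0]]
wrist_force: [-0.7, -0.2, -1.4]
gripper_width: 0.226
gripper_force: 30.0
```

```bash
cat > ins.py <<'E'
from h import *
q=R(TR[2])@np.array([0,-.310,0]);plan(TR[0]+q[0],TR[1]+q[1],.0835,TR[2]*57.2958-90)
I={n:grab(n,5) for n in("top","side")}
s=sense();p=s['tcp_pos'];Rm=s['ee_rot'];y=np.arctan2(Rm[1,0],Rm[0,0])+np.pi
SH=ROD[1:]
for n in I: r=fit(SH,[p[0],p[1],y],p[2]-.0625,{n:I[n]},it=200,pad=4);e=r.x-[p[0],p[1],y];tip=r.x[:2]+.21*np.array([np.cos(r.x[2]),np.sin(r.x[2])]);print(n,e.round(4),'tip in tray',(R(-TR[2])@np.r_[tip-TR[:2],0]).round(4))
o=[]
for n,w,s_ in(('top',(215,185,330,245),6),('side',(250,120,340,240),5)):
    im=cv2.resize(np.clip(I[n][w[1]:w[3],w[0]:w[2]]*1.6,0,255).astype(np.uint8)[:,:,::-1],None,fx=s_,fy=s_,interpolation=cv2.INTER_CUBIC)
    for m,pp,z in((SH,(p[0],p[1],y),p[2]-.0625),(TRAY,TR,0)):
        for b,_ in m:
            U=((proj(corners(b)@R(pp[2]).T+[*pp[:2],z],n)+.5-w[:2])*s_).astype(int)
            for f,_ in F: cv2.polylines(im,[U[list(f)]],True,(0,255,0) if m is SH else (0,0,255),1)
    o.append(im)
h_=600;a=cv2.resize(o[0],(350,183));z=np.zeros((600,800,3),np.uint8);z[:183,:350]=a;z[:,350:]=o[1][:600,:450];cv2.imwrite('pics/ins.png',z)
E
python3 ins.py
```

```text
t=65.8 pos [ 0.5315 -0.1933  0.084 ] yaw -87.98 j1 -4 j6 6 | turn -0.0003 rad; tool dx -0.0002 dy -0.0001 dz 0.0005
top [-0.0037  0.0047  0.1834] tip in tray [-0.0418 -0.0986  0.    ]
side [-0.001   0.0044 -0.0002] tip in tray [-0.0009 -0.0956  0.    ]
```

View pics/ins.png

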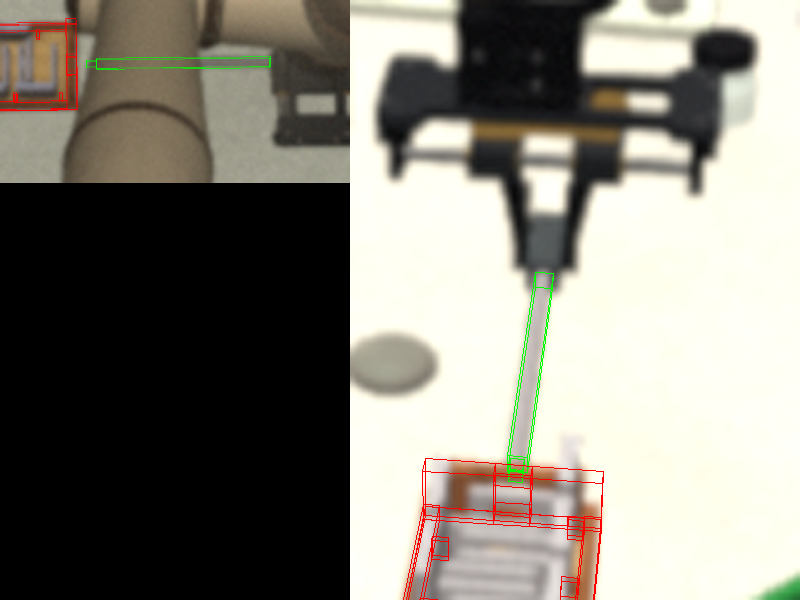

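Request:
{"name": "jog_arm", "arguments": {
  "rows": [
    [[-0.005,-0.0006,0,0],[-0.008,0,0,0],[-0.008,0,0,0],[-0.008,0,0,0],[-0.008,0,0,0],[-0.008,0,0,0],[-0.008,0,0,0],[-0.008,0,0,0],[-0.008,0,0,0],[-0.008,0,0,0],[-0.008,0,0,0],[0,0,0,0]]
  ]
}}

```text
time_s: 67.82
tcp_pos: [0.5291, -0.1075, 0.0837]
ee_rot: [[0.036, -0.999, -0.0], [-0.999, -0.036, -0.0], [0.0, 0.0, -1.0]]
wrist_force: [-0.4, 0.5, -1.4]
gripper_width: 0.228
gripper_force: 30.0
```

Request:
{"name": "jog_arm", "arguments": {
  "rows": [
    [[-0.008,0,0,0],[-0.008,0,0,0],[-0.008,0,0,0],[-0.008,0,0,0],[-0.008,0,0,0],[-0.008,0,0,0],[-0.008,0,0,0],[-0.008,0,0,0],[-0.008,0,0,0],[-0.008,0,0,0],[-0.008,0,0,0],[-0.006,0,0,0],[0,0,0,0]]
  ]
}}

```text
time_s: 69.45
tcp_pos: [0.5258, -0.0137, 0.0837]
ee_rot: [[0.036, -0.999, 0.0], [-0.999, -0.036, -0.0], [0.0, -0.0, -1.0]]
wrist_force: [-1.0, 0.7, -1.2]
gripper_width: 0.227
gripper_force: 30.0
```

```bash
python3 -c "
from h import *
q=R(TR[2])@np.array([0,-.115,0]);plan(TR[0]+q[0],TR[1]+q[1],.0835,TR[2]*57.2958-90);print(sense()['wrist_force'])"
```

```text
t=69.5 pos [ 0.5258 -0.0137  0.0837] yaw -87.93 j1 16 j6 -14 | turn 0.0006 rad; tool dx -0.0155 dy 0.0005 dz 0.0002
[-0.96996869  0.66687641 -1.22121611]
```

Request:
{"name": "jog_arm", "arguments": {
  "rows": [
    [[-0.004,0,0,0],[-0.003,0,0,0],[-0.002,0,0,0],[-0.001,0,0,0],[0,0,0,0]]
  ]
}}

```text
time_s: 70.08
tcp_pos: [0.5254, -0.0041, 0.0837]
ee_rot: [[0.035, -0.999, 0.0], [-0.999, -0.035, 0.0], [-0.0, -0.0, -1.0]]
wrist_force: [-0.1, 0.5, -1.4]
gripper_width: 0.231
gripper_force: 30.0
```

Request:
{"name": "jog_arm", "arguments": {
  "rows": [
    [[-0.001,0,0,0],[-0.001,0,0,0],[-0.001,0,0,0],[0,0,0,0]]
  ]
}}

```text
time_s: 70.58
tcp_pos: [0.5253, -0.0011, 0.0836]
ee_rot: [[0.036, -0.999, -0.0], [-0.999, -0.036, -0.0], [0.0, 0.0, -1.0]]
wrist_force: [0.9, 0.8, -1.5]
gripper_width: 0.225
gripper_force: 30.0
```

Request:
{"name": "jog_arm", "arguments": {
  "rows": [
    [[-0.001,0,0,0],[-0.001,0,0,0],[-0.001,0,0,0],[0,0,0,0]]
  ]
}}

```text
time_s: 71.08
tcp_pos: [0.5252, 0.0019, 0.0837]
ee_rot: [[0.035, -0.999, 0.0], [-0.999, -0.035, -0.0], [0.0, -0.0, -1.0]]
wrist_force: [0.1, -0.4, -1.1]
gripper_width: 0.227
gripper_force: 30.0
```

Request:
{"name": "jog_arm", "arguments": {
  "rows": [
    [[-0.001,0,0,0],[-0.0005,0,0,0],[0,0,0,0]]
  ]
}}

```text
time_s: 71.45
tcp_pos: [0.5251, 0.0023, 0.0837]
ee_rot: [[0.035, -0.999, -0.0], [-0.999, -0.035, -0.001], [0.001, 0.001, -1.0]]
wrist_force: [1.5, -5.3, -1.4]
gripper_width: 0.228
gripper_force: 30.0
```

Request:
{"name": "jog_arm", "arguments": {
  "rows": [
    [[0,0,0.0015,0],[0,0,0.001,0],[0,0,0,0],[0,0,0,0]]
  ]
}}

```text
time_s: 71.95
tcp_pos: [0.5251, 0.0024, 0.0815]
ee_rot: [[0.035, -0.999, -0.0], [-0.999, -0.035, -0.001], [0.001, 0.001, -1.0]]
wrist_force: [-0.4, -4.9, 1.2]
gripper_width: 0.221
gripper_force: 30.0
```

Request:
{"name": "jog_arm", "arguments": {
  "rows": [
    [[0,0,0,0],[0,0,0,0],[0,0,0,0],[0,0,0,0],[0,0,-0.02,0],[0,0,-0.04,0],[0,0,-0.06,0],[0.03,0.05,-0.02,0],[0.03,0.06,0,0],[0.06,0.03,0,0],[0.06,0.0,0,0],[0.06,0,0,0],[0,0,0,0],[0,0,0,0]]
  ],
  "claw": 0.4
}}

```text
time_s: 73.7
tcp_pos: [0.3992, -0.2351, 0.2208]
ee_rot: [[0.034, -0.999, -0.001], [-0.999, -0.034, 0.0], [-0.001, 0.001, -1.0]]
wrist_force: [0.5, 0.5, -0.7]
gripper_width: 0.399
gripper_force: 0.0
```

```bash
cat > fin.py <<'E'
from h import *
I={n:grab(n,5) for n in("top","side")}
o=[]
w=(235,150,345,340);a=cv2.resize(np.clip(I['side'][w[1]:w[3],w[0]:w[2]]*1.5,0,255).astype(np.uint8)[:,:,::-1],None,fx=3.1,fy=3.1,interpolation=cv2.INTER_CUBIC)
w=(105,170,275,265);s=2.6;b=cv2.resize(np.clip(I['top'][w[1]:w[3],w[0]:w[2]]*1.6,0,255).astype(np.uint8)[:,:,::-1],None,fx=s,fy=s,interpolation=cv2.INTER_CUBIC)
z=np.zeros((600,800,3),np.uint8);z[:a.shape[0],:a.shape[1]]=a;z[:b.shape[0],350:350+b.shape[1]]=b;cv2.imwrite('pics/fin.png',z)
HD=ROD[:1]
q=R(TR[2])@np.array([0,-.115,0])
for n in I: r=fit(HD,[TR[0]+q[0],TR[1]+q[1],TR[2]+np.pi/2],.018,{n:I[n]},pad=3);print(n,(R(-TR[2])@np.r_[r.x[:2]-TR[:2],0]).round(4),(r.x[2]-TR[2]-np.pi/2).round(3))
E
python3 fin.py
```

```text
top [-0.0026 -0.1145  0.    ] -0.024
side [-1.000e-04 -1.095e-01  0.000e+00] 0.036
```

View pics/fin.png

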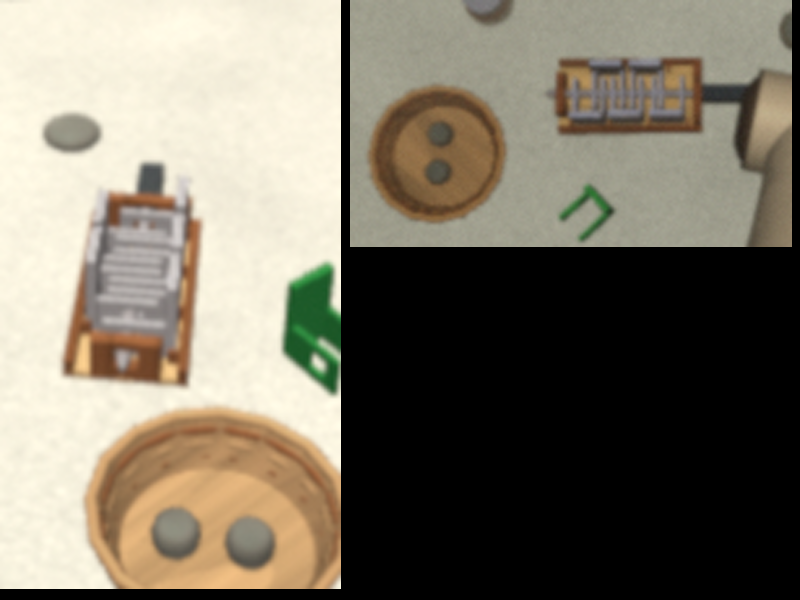

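```bash
python3 -c "
from station import *
print(finish_job())"
```

```text
the job is handed in; nothing more can be done
None
```

I've handed the job in at about 74 s of the 210 s allowed: both pebbles are in the basket, all five metal feet are nested in pockets 1 to 5, and the keeper rod is through to the far block with its handle against the entry block. The final pictures confirm this, but handing in returned no verdict.

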